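# Seat the keyed spacer collar on the board-holder spindle

## Task

Pick up the spacer collar that has a tab inside its bore, slip it over the upright spindle of the board-holder pedestal, and turn it with light downward pressure until the tab drops into the spindle's keyway and the collar sits fully home, flat on the column. Work gently: never force the collar down while the tab is not in the keyway. Let go of it and leave the other things on the bench alone.

Things in the scene. Friction and masses are not known exactly. Their poses are not given: they have to be found in the camera images.
- collar_center (a point): Centre (half-way up) of the loose keyed spacer collar: plain aluminium ring standing on the bench, 30 mm tall, bore 34.4 mm, outside 16-sided and 52 mm across, about 0.17 kg; z is its axis, up. Two parallel flats, 52 mm apart, 22 mm long, face its +y and -y: grip there. A rib on the outside (6 mm wide, 4 mm proud, full height) marks its +x side, where the tab is.
- tab (a point): Middle of the tab inside the collar's bore, toward the collar's +x, 9 mm above the collar's centre. Tab 6.7 mm wide, 8 mm tall (5 to 13 mm above the collar's centre), reaching inward to 10.5 mm from the axis. Below it the lowest 20 mm of the bore is plain round. Axes as the collar's.
- pedestal: Fixed pedestal of a circuit-board holder; origin at the centre of its underside on the bench, z up. Grey base plate 110 x 110 x 14 mm with a pointer tongue (12 mm wide, 20 mm long) at the middle of its +x edge. On it a dark round column, 48 mm across (68 mm at its foot, up to 30 mm high), whose flat top is 50 mm above the bench and carries the spindle.
- seat (a point): Centre of the column's flat top (on the spindle's axis, 50 mm above the bench), where the collar's underside must rest; axes as the pedestal's. With the collar home, its centre is 15 mm above this point. With the tab still on top of the spindle, the collar's underside hangs 20 mm above this point; once the tab is in the keyway it slides down those 20 mm freely.
- spindle_top (a point): Centre of the top of the upright steel spindle, 90 mm above the bench; axes as the pedestal's. Spindle 32 mm across (topmost 3.5 mm: 29.6 mm), 40 mm tall, clamped so it does not turn. One keyway, 8.2 mm wide, to 9.2 mm from the axis, runs its whole length, open at the top. It faces 0.3 to 1.7 rad (17 to 97 degrees) anticlockwise, seen from above, of the pedestal's +x axis (pointer): not measured.
- plain_ring_mid (a point): Centre of a loose plain aluminium ring, 52 mm across, bore 35 mm, 12 mm tall, with no tab: bystander, leave alone.
- flux_bottle_mid (a point): Loose white bottle, 42 mm across, 115 mm tall: bystander. The point is on its axis, 6 mm above its underside.
- driver_mid (a point): Loose small screwdriver, 150 mm long, lying on the bench: bystander. The point is near the middle of its length.
- dish_mid (a point): Loose small steel dish, 70 mm across, 18 mm tall: bystander. The point is on its axis, 6 mm above its underside.
Mind the look-alikes: they are no part of the job. Of the things that look like the part that bears collar_center, the middle-sized one is meant.

How it is judged:
By the outcome, as a careful person would: the job done as asked, in the order asked, and still so for the second after the job is handed in, with the robot touching nothing.
It also fails if it takes over 64 s, if anything falls off the work surface, if the arm or the gripper's body presses on something with over 40 N, if the wrist force passes 120 N, or if a joint passes its speed limit or range.

## Robot

A 6-joint arm with a two-finger parallel gripper is mounted at the origin on the work surface. World frame = base frame: x ahead of the robot, y to its left, z up, the work surface at z = 0. Lengths are in m, angles in rad, forces in N, time in s.
With the tool pointing down it reaches from about 0.35 to 0.775 m from the base axis. Payload 5.5 kg.
Tool frame: the origin (TCP) lies on the centre line of the jaws, within the pads' length; the fingertips stand 11 mm ahead of it and the grasp point (between the pads) lies 8 mm behind it (env.nose_length is the distance from the TCP to the fingertips, in m); x points along the fingers, z is the direction in which the jaws open and shut, and the axes are right-handed (so a half turn about x gives the same grasp; the last joint's range is limited). The gripper opens to 85 mm and grips with 20 to 120 N. Pads are 22 mm wide; open, the fingers measure 114 mm over their backs; the gripper's body (76 mm by 85 mm) begins 54 mm behind the grasp point. The pads swing forward as they close: fully open they stand 13 mm farther back than shut.
Start: joints at [1.042, 0.313, 0.046, 1.304, 0, 1.431], TCP at [0.218, 0.532, 0.221] pointing down, gripper open.
Joint ranges: [-2.76, 2.76], [-0.86, 1.69], [-1.03, 1.26], [-2.2, 2.34], [-1.47, 1.5], [-3.14, 3.14]. Speed limits (rad/s): [2.57, 2.57, 3.14, 3.14, 3.14, 3.14].

## Interface

Orientations are given as a unit quaternion [w, x, y, z].
In Python, from workcell import env gives the robot as it stands. The module is installed in compiled form; this text tells all that it offers.
- The arm moves only by the tool step_arm, never from a script. Its argument "moves" is a list that holds one entry, the list of rows, each a list of 7 numbers: the turn, a rotation vector about the tool's x, y, z in rad, then the shift along the tool's x, y, z in m, then the opening, from 0 (shut) to 1 (fully open). In form: [[[rx, ry, rz, tx, ty, tz, grip], ...]]. A call has 1 to 12 rows; each row is the pose to reach, as a shift and turn from the pose measured when the call began, along the tool's axes at that moment; what a row does not reach only later rows make up. A row lasts 1/10 s, in which the tool goes at most 50 mm and 8.59 degrees, less where a joint would pass 70% of its speed; a pose out of reach is approached as far as the arm can. A call with a gripper value outside its range is refused whole. The fingers move at their own pace and stop on an object; "force" is the grip in N (left out, the last holds). Time passes only in rows, so rows that repeat a pose let the fingers close. It gives the time, the measured TCP pose, the force and the opening at its end, in the units of the state.
- env.get_state(): the state, without advancing time (a new reading comes with each control period).
- env.read_camera(name): name is "scene" or "top"; returns (picture, depth): 384x512x3 uint8, red, green, blue; 384x512 float32, m along the optical axis (not along the pixel's ray), 0 where there is no reading.
- env.get_calibration(name): a dict with "mtx" (3x3 intrinsics, pixels), "camera_from_world" (4x4, takes a point from world to camera coordinates). Camera axes: x right, y down, z forward; pixel columns grow to the right and rows downward; lengths in m; the calibration is good to about 2 mm. A picture is of the moment at which its call begins. get_calibration takes no time and is no camera call.
- env.hand_in(): hands the job in, once; it reports no verdict.
Trained networks look in the newest picture that a camera, given by its name, has taken for a name from the list of things; names that differ only in an ending like _2 or _b are one class to them, and where a whole thing is asked for, a point or a joint stands for the part that bears it (a point fixed in the world has none). Each returns a list of dicts, best first, with "confidence" (0 to 1); they miss things now and then, are a little off and sometimes report something else, mostly with a low value. They report only what shows in the picture. A call takes as long as a camera call. They do not tell look-alikes from the thing itself.
- env.boxes_of(camera, thing): "uv" ([column, row] in pixels, amid what is visible of it).
- env.silhouettes(camera, thing): "mask" (384x512 bool, what is visible of it) and "uv" ([column, row] in pixels, amid what is visible of it).
The state is a dict: "clock": time; "joint_pos": joint angles; "qvel": joint speeds; "tau": joint torques, N m; "tcp_pos": TCP position; "orientation": TCP orientation; "wrist_force": force on the tool from outside, world axes, zero at the start; "ft_torque": the same for the moment, N m; "finger_gap": finger opening in m.
Only numpy, scipy, OpenCV 4.12 (cv2) and the standard library are available. Lean on these libraries where they do the work, as an engineer would, in place of code of your own. Each camera call takes 0.05 s, during which the arm holds its last target.

## Working session

There is one attempt and no reset: what is moved stays moved. The work goes in short steps, Python scripts to look and compute and a tool call to move; the robot and the scene stay as the last step left them, time stands still between calls to the robot, and variables do not carry over. Pictures are saved under pics/ and viewed, and the job is handed in when it is done.

Besides the shell and the picture viewer there is one more tool, called after "Call:" by a JSON object that holds its "method" and its "body". step_arm: Moves the arm, as the interface text tells. Its arguments: {"type":"object","properties":{"moves":{"type":"array","items":{"type":"array","items":{"type":"array","items":{"type":"number"}}}},"force":{"type":"number"}},"required":["moves"]}

```bash
mkdir -p pics; ls; cat > h.py <<'E'
from workcell import env
import numpy as np, cv2
from scipy.spatial.transform import Rotation as R
def world(cam,depth=None):
    c=env.get_calibration(cam);K=c["mtx"];T=np.linalg.inv(c["camera_from_world"])
    v,u=np.mgrid[0:384,0:512]
    P=np.stack([(u-K[0,2])/K[0,0]*depth,(v-K[1,2])/K[1,1]*depth,depth,np.ones_like(depth)],-1)
    return (P@T.T)[...,:3]
def tocam(cam,p):
    c=env.get_calibration(cam);q=c["camera_from_world"]@np.r_[p,1];q=c["mtx"]@q[:3];return q[:2]/q[2]
E
python3 - <<'E'
from h import *
s=env.get_state();print({k:np.round(v,4) for k,v in s.items()})
for c in ["top","scene"]:
    im,d=env.read_camera(c);np.savez(f"{c}0.npz",im=im,d=d)
    cv2.imwrite(f"pics/{c}0.png",cv2.resize(im[...,::-1],(768,576),interpolation=cv2.INTER_CUBIC))
    for t in ["collar_center","tab","pedestal","spindle_top","plain_ring_mid"]:
        print(c,t,[(np.round(b["uv"]),round(float(b["confidence"]),2)) for b in env.boxes_of(c,t)])
print(env.get_state()["clock"])
E
```

```text
pics
{'clock': np.float64(0.0), 'joint_pos': array([ 1.0424,  0.314 ,  0.045 ,  1.3036, -0.    ,  1.4312]), 'qvel': array([-0.0015, -0.0008, -0.0006,  0.0005,  0.0014,  0.0002]), 'tau': array([-1.80000e-03, -4.80631e+01,  2.98531e+01,  1.93000e-02,
       -2.00000e-04,  0.00000e+00]), 'tcp_pos': array([0.2177, 0.5316, 0.2203]), 'orientation': array([ 0.5866, -0.3943,  0.5878,  0.3937]), 'wrist_force': array([-0.3261, -0.7758, -0.532 ]), 'ft_torque': array([ 0.0718,  0.0108, -0.0427]), 'finger_gap': np.float64(0.0853)}
top collar_center [(array([339., 267.]), 0.62), (array([340., 193.]), 0.6), (array([192., 199.]), 0.17)]
top tab [(array([330., 229.]), 0.79), (array([339., 194.]), 0.69), (array([335., 267.]), 0.41)]
top pedestal [(array([190., 206.]), 0.8)]
top spindle_top [(array([194., 203.]), 0.97)]
top plain_ring_mid [(array([238., 278.]), 0.73)]
scene collar_center [(array([180., 160.]), 0.79), (array([225., 149.]), 0.73), (array([240., 120.]), 0.48)]
scene tab [(array([185., 158.]), 0.61), (array([225., 146.]), 0.58), (array([238., 122.]), 0.51)]
scene pedestal [(array([326., 254.]), 0.7)]
scene spindle_top [(array([325., 255.]), 0.77)]
scene plain_ring_mid [(array([325., 161.]), 0.52)]
0.6
```

View pics/top0.png

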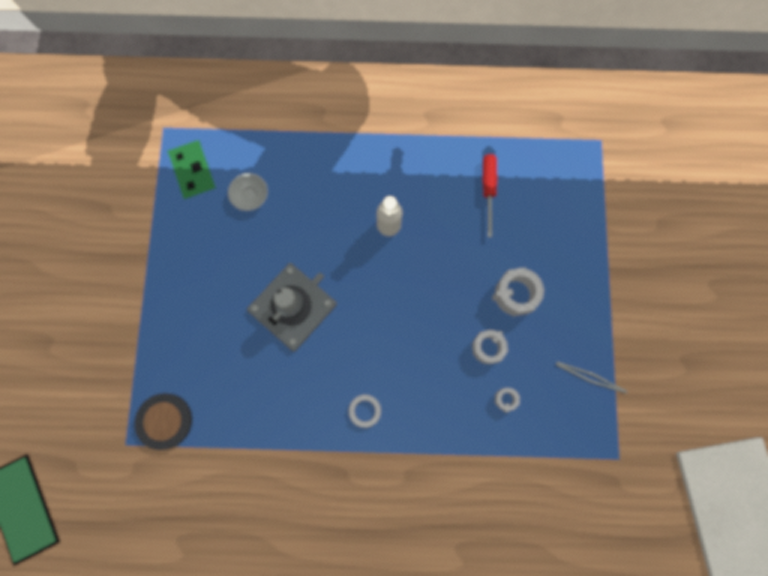

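View pics/scene0.png

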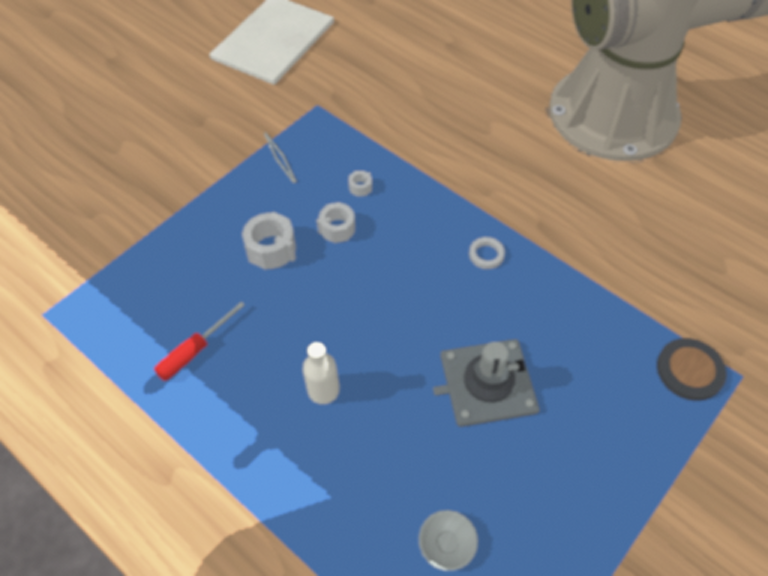

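```bash
python3 - <<'E'
from h import *
z=np.load("top0.npz");im,d=z["im"],z["d"];W=world("top",d)
cv2.imwrite("pics/crop_collars.png",cv2.resize(im[160:300,290:390,::-1],(430,602)[:2] if 0 else (428,600),interpolation=cv2.INTER_CUBIC))
cv2.imwrite("pics/crop_ped.png",cv2.resize(im[145:265,140:250,::-1],(550,600),interpolation=cv2.INTER_CUBIC))
for n,(u,v) in dict(a=(339,193),b=(331,229),c=(339,267),ped=(194,203),ring=(238,278)).items():
    w=W[v-22:v+23,u-22:u+23].reshape(-1,3)
    print(n,np.round(np.percentile(w[:,2],[5,50,75,90,97,99.5]),4))
    zt=np.percentile(w[:,2],97)
    m=w[abs(w[:,2]-zt)<.005]
    print(len(m),np.round(m.min(0),4),np.round(m.max(0),4),np.round((m.min(0)+m.max(0))/2,4), np.round(m.max(0)-m.min(0),4))
print(env.get_calibration("top"))
E
```

```text
a [-0.0024  0.0012  0.0242  0.0408  0.0424  0.0439]
406 [ 0.5504 -0.2736  0.0374] [ 0.6247 -0.1988  0.0459] [ 0.5875 -0.2362  0.0417] [0.0743 0.0749 0.0085]
b [-0.0025  0.0007  0.0024  0.0278  0.0308  0.037 ]
239 [ 0.4677 -0.2505  0.0261] [ 0.553  -0.1634  0.0348] [ 0.5104 -0.207   0.0304] [0.0853 0.0871 0.0086]
c [-0.0027  0.0003  0.0017  0.0034  0.0195  0.0228]
112 [ 0.3922 -0.2358  0.0146] [ 0.4281 -0.201   0.0229] [ 0.4102 -0.2184  0.0187] [0.0359 0.0348 0.0083]
ped [-0.0013  0.0131  0.0177  0.0461  0.0892  0.9557]
132 [0.5393 0.127  0.0844] [0.5682 0.1578 0.0921] [0.5537 0.1424 0.0883] [0.0289 0.0308 0.0077]
ring [-0.0028  0.0002  0.0015  0.0064  0.012   0.0145]
192 [ 0.3599 -0.0105  0.0072] [0.41   0.0386 0.0161] [0.3849 0.014  0.0117] [0.0502 0.0491 0.0089]
{'mtx': array([[379.36161553,   0.        , 255.9355059 ],
       [  0.        , 379.36161553, 190.77840972],
       [  0.        ,   0.        ,   1.        ]]), 'camera_from_world': array([[ 2.75280650e-02, -9.99600994e-01,  6.32921529e-03,
        -3.05185198e-02],
       [-9.77513593e-01, -2.82429589e-02, -2.08972510e-01,
         5.80016115e-01],
       [ 2.09067884e-01, -4.34285140e-04, -9.77901033e-01,
         8.53103504e-01],
       [ 0.00000000e+00,  0.00000000e+00,  0.00000000e+00,
         1.00000000e+00]])}
```

View crops.

View pics/crop_collars.png

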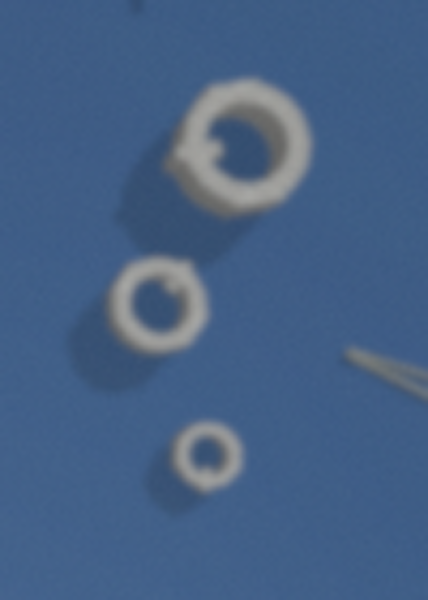

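View pics/crop_ped.png

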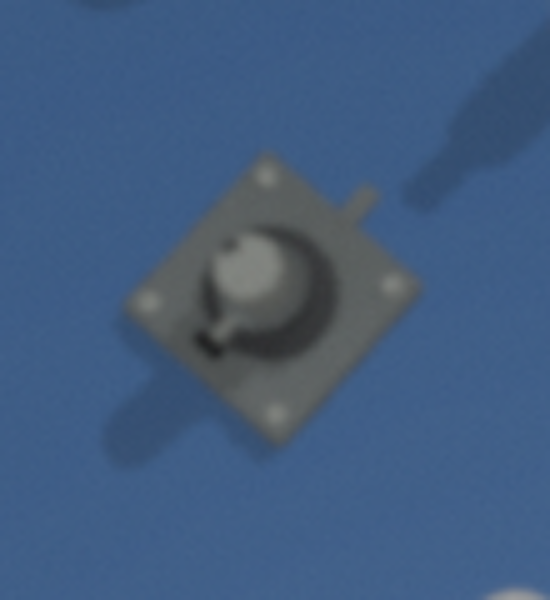

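```bash
python3 - <<'E'
from h import *
z=np.load("scene0.npz");im=z["im"]
a=cv2.resize(im[110:185,150:250,::-1],(800,600),interpolation=cv2.INTER_CUBIC)
b=cv2.resize(im[215:290,285:370,::-1],(680,600),interpolation=cv2.INTER_CUBIC)
cv2.imwrite("pics/scol.png",a);cv2.imwrite("pics/sped.png",b)
E
```

```text
(no output)
```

View pics/scol.png

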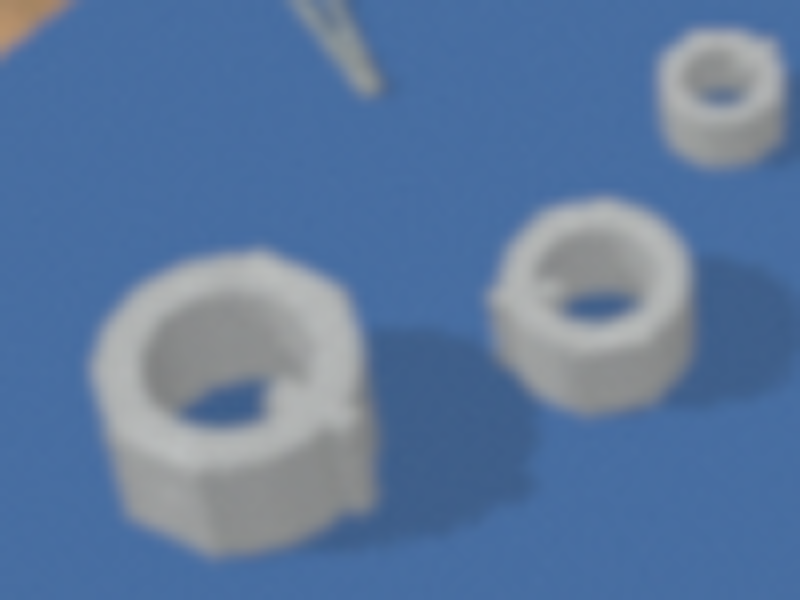

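View pics/sped.png

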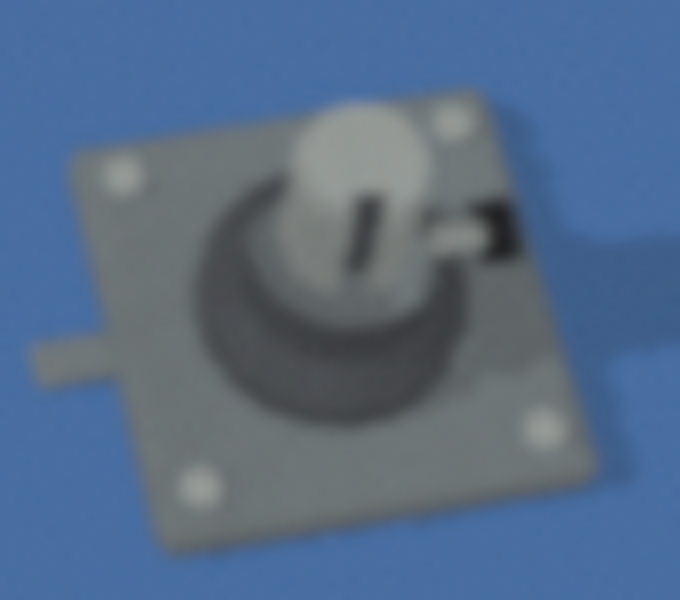

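The collar-like parts are at top-picture pixels (346,194), about 75 mm across; (327,231), about 52 mm; and (339,267), about 36 mm. The middle-sized one, at (327,231), is meant: its 52 mm and 30 mm height match, and the enlarged crop shows the rib and tab. The spindle's keyway shows in the scene picture at about (331,240). Next I'll rectify both pictures to measure precisely.

```bash
cat >> h.py <<'E'
def rect(cam,im,cx,cy,z,half=0.05,n=400):
    # output: col -> -y (right), row -> -x (down)
    c=env.get_calibration(cam);r,cc=np.mgrid[0:n,0:n]
    X=cx+half-2*half*r/n;Y=cy+half-2*half*cc/n
    P=np.stack([X,Y,np.full_like(X,z),np.ones_like(X)],-1)@c["camera_from_world"].T
    q=P[...,:3]@c["mtx"].T;q=q[...,:2]/q[...,2:]
    return cv2.remap(im,q[...,0].astype(np.float32),q[...,1].astype(np.float32),cv2.INTER_CUBIC)
E
python3 - <<'E'
from h import *
ims={c:np.load(c+"0.npz")["im"] for c in ["top","scene"]}
def pair(name,cx,cy,z,half):
    o=np.hstack([rect(c,ims[c],cx,cy,z,half) for c in ["top","scene"]])
    for k in range(2):
        for t in range(0,400,50): cv2.line(o,(k*400+t,0),(k*400+t,4),(255,255,0),1);cv2.line(o,(k*400,t),(k*400+4,t),(255,255,0),1)
        cv2.drawMarker(o,(k*400+200,200),(255,0,0),cv2.MARKER_CROSS,10)
    cv2.imwrite(f"pics/{name}.png",o[...,::-1])
pair("r_col",.492,-.204,.03,.04)
pair("r_spin",.554,.142,.09,.04)
pair("r_base",.554,.142,.014,.09)
# depth of lever
W=world("top",np.load("top0.npz")["d"]); print(np.round(W[205:218,178:192,2]*1000).astype(int))
E
```

```text
[[ 13  14  18  25  28  29  13  11  10  73  76  77  77  75]
 [ 13   9  22  23  27  28  14  12  13  12  62  63  64  62]
 [ 11  11  20  26  26  29  27  10  14  14  12  11  46  50]
 [ 12  11  11  26  27  24  42  42  13  13  12  12  13  11]
 [ 14  11  15  21  22  40  45  43  42  11  13  14  13  12]
 [ 12  14  11  13  42  44  41  40  41  34  44  14  11  15]
 [ 12  45  49  41  44  40  43  38  29  27  28  32  34  35]
 [ 44  45  46 956  43  41  40  22  24  27  27  28  27  31]
 [ 13  48  48  47  47  46  15  24  21  23  23  25  27  26]
 [ 15  15  45  47  45  45  40  11  22  23  24  24  22  27]
 [ 12  14  14  46  44  42  13  14  12  15  25  19  21  23]
 [ 15  12  12  12  43  13  14  12  14  15  12  13  14  22]
 [ 17  16  14  14  11  15  15  16  14  12  16  12  12  12]]
```

View pics/r_col.png

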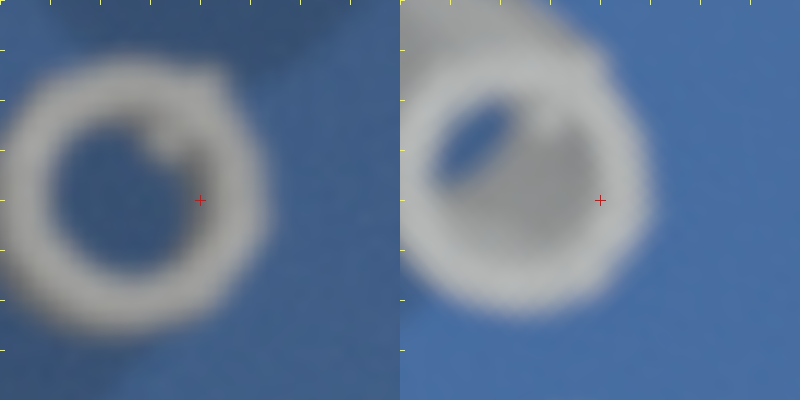

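View pics/r_spin.png

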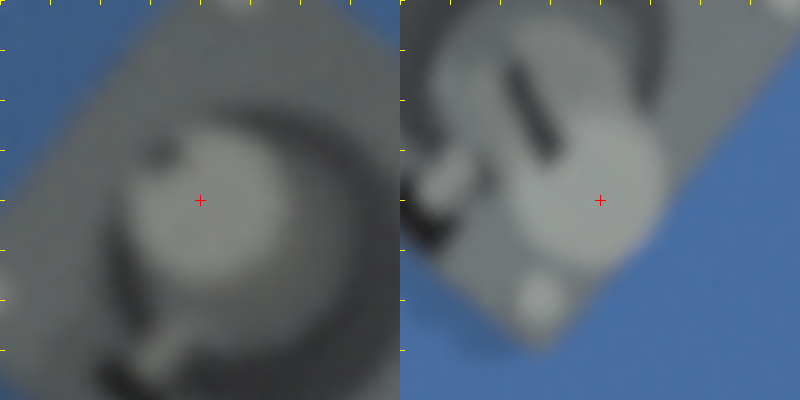

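View pics/r_base.png

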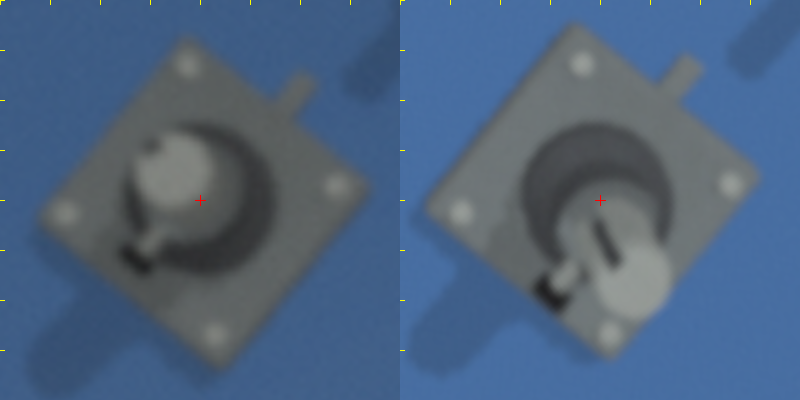

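```bash
cat >> h.py <<'E'
from scipy.optimize import minimize
def proj(cam,P):
    c=env.get_calibration(cam);P=np.c_[P,np.ones(len(P))]@c["camera_from_world"].T
    q=P[:,:3]@c["mtx"].T;return q[:,:2]/q[:,2:]
def collar_mask(cam,x,y,yaw,roi,S=6,z0=0.,h=.03):
    u0,v0,w,hh=roi
    def fill(polys,val=1):
        m=np.zeros((hh*S,w*S),np.uint8)
        return m
    a=np.arange(16)*np.pi/8+np.pi/16;ro=.026/np.cos(np.pi/16)
    outer=np.c_[ro*np.cos(a),ro*np.sin(a)]
    rib=np.array([[.02,-.003],[.03,-.003],[.03,.003],[.02,.003]])
    tab=np.array([[.0105,-.00335],[.018,-.00335],[.018,.00335],[.0105,.00335]])
    t=np.linspace(0,2*np.pi,60);bore=.0172*np.c_[np.cos(t),np.sin(t)]
    c,s=np.cos(yaw),np.sin(yaw);Rm=np.array([[c,-s],[s,c]])
    def pj(p,z): 
        q=proj(cam,np.c_[p@Rm.T+[x,y],np.full(len(p),z)]);return ((q-[u0,v0]+.5)*S-.5)
    def f(pts): 
        m=np.zeros((hh*S,w*S),np.uint8);cv2.fillPoly(m,[np.round(pts*16).astype(np.int32)],1,shift=4);return m
    def hull(p,za,zb): 
        return f(cv2.convexHull(np.r_[pj(p,za),pj(p,zb)].astype(np.float32))[:,0])
    M=hull(outer,z0,z0+h)|hull(rib,z0,z0+h)
    hole=f(pj(bore,z0))&f(pj(bore,z0+h))
    M&=~hole&1
    # restore the sight through hole blocked by tab
    M|=hull(tab,z0+.02,z0+.028)&f(pj(bore,z0+h))
    m=cv2.resize(M.astype(np.float32),(w,hh),interpolation=cv2.INTER_AREA)
    return cv2.GaussianBlur(m,(0,0),.8)
E
python3 - <<'E'
from h import *
for cam,g in [("top",(.493,-.190)),("scene",(.494,-.189))]:
    im=np.load(cam+"0.npz")["im"].astype(float)
    u,v=proj(cam,np.array([[g[0],g[1],.015]]))[0]
    roi=(int(u)-24,int(v)-24,48,48);c=im[roi[1]:roi[1]+48,roi[0]:roi[0]+48]
    ob=c[...,0]/c.sum(-1)   # red fraction: grey .33, blue lower
    lo,hi=np.percentile(ob,10),.335; ob=np.clip((ob-lo)/(hi-lo),0,1)
    print(lo,np.percentile(ob,95))
    best=None
    for yaw in np.radians([-50,-34,-20]):
        r=minimize(lambda p:((collar_mask(cam,p[0]/100,p[1]/100,p[2],roi)-ob)**2).mean(),[g[0]*100,g[1]*100,yaw],method="Nelder-Mead",options=dict(initial_simplex=[[g[0]*100,g[1]*100,yaw],[g[0]*100+.6,g[1]*100,yaw],[g[0]*100,g[1]*100+.6,yaw],[g[0]*100,g[1]*100,yaw+.15]],xatol=.001,fatol=1e-6))
        print(cam,np.round(r.x[:2]/100,4),np.degrees(r.x[2]),r.fun)
E
```

```text
0.21575342465753425 0.9851570374519559
top [ 0.4939 -0.191 ] -37.07378189081104 0.02124857179227532
top [ 0.4937 -0.1907] -33.50089006594145 0.02121956832890584
top [ 0.4936 -0.191 ] -23.80776901132337 0.021517091654649347
0.20821114369501467 0.9668448625849746Traceback (most recent call last):
  File "<stdin>", line 11, in <module>
    res = _minimize_neldermead(fun, x0, args, callback, bounds=bounds,
                               **options)
    fxc = func(xc)
    fx = function(np.copy(x), *(wrapper_args + args))
  File "<stdin>", line 11, in <lambda>
  File "h.py", line 39, in collar_mask
    M=hull(outer,z0,z0+h)|hull(rib,z0,z0+h)
      ~~~~^^^^^^^^^^^^^^^
  File "h.py", line 38, in hull
    return f(cv2.convexHull(np.r_[pj(p,za),pj(p,zb)].astype(np.float32))[:,0])
                                           ~~^^^^^^
  File "h.py", line 34, in pj
    q=proj(cam,np.c_[p@Rm.T+[x,y],np.full(len(p),z)]);return ((q-[u0,v0]+.5)*S-.5)
  File "h.py", line 20, in proj
    c=env.get_calibration(cam);P=np.c_[P,np.ones(len(P))]@c["camera_from_world"].T
ValueError: time passes only in moves, steps and waits
```

```bash
python3 - <<'E'
s=open('h.py').read()
s=s.replace("import numpy as np, cv2\n","import numpy as np, cv2, functools\n@functools.lru_cache(None)\ndef cal(n): return env.get_calibration(n)\n").replace("c=env.get_calibration(cam)","c=cal(cam)")
open('h.py','w').write(s)
E
cat > fit.py <<'E'
from h import *
out=[]
for cam,g in [("top",(.493,-.190)),("scene",(.494,-.189))]:
    im=np.load(cam+"0.npz")["im"].astype(float)
    u,v=proj(cam,np.array([[g[0],g[1],.015]]))[0]
    N=34;roi=(int(u)-17,int(v)-17,N,N);c=im[roi[1]:roi[1]+N,roi[0]:roi[0]+N]
    ob=c[...,0]/c.sum(-1)
    lo,hi=.22,.335; ob=np.clip((ob-lo)/(hi-lo),0,1)
    def cost(p): 
        m=collar_mask(cam,p[0]/100,p[1]/100,p[2],roi); return ((m-ob)**2).mean()
    for yaw in np.radians([-50,-34,-20]):
        s0=[g[0]*100,g[1]*100,yaw]
        r=minimize(cost,s0,method="Nelder-Mead",options=dict(initial_simplex=[s0,[s0[0]+.6,s0[1],yaw],[s0[0],s0[1]+.6,yaw],[s0[0],s0[1],yaw+.2]],xatol=.001,fatol=1e-6))
        print(cam,np.round(r.x[:2]/100,4),np.degrees(r.x[2]).round(1),r.fun)
    m=collar_mask(cam,r.x[0]/100,r.x[1]/100,r.x[2],roi)
    out.append(cv2.resize(np.hstack([ob,m,abs(ob-m)]),(780,260),interpolation=cv2.INTER_NEAREST)*255)
cv2.imwrite("pics/fit.png",np.vstack(out))
E
python3 fit.py
```

```text
top [ 0.4935 -0.1909] -37.2 0.010918733658229894
top [ 0.4938 -0.191 ] -35.6 0.010755510538628214
top [ 0.4936 -0.1911] -33.6 0.010298698802905184
scene [ 0.4958 -0.1875] -37.1 0.005110106901564229
scene [ 0.4958 -0.1875] -32.1 0.005063435643600483
scene [ 0.4958 -0.1875] -30.2 0.005088315587542324[ WARN:0@1.244] global loadsave.cpp:1063 imwrite_ Unsupported depth image for selected encoder is fallbacked to CV_8U.
```

View pics/fit.png

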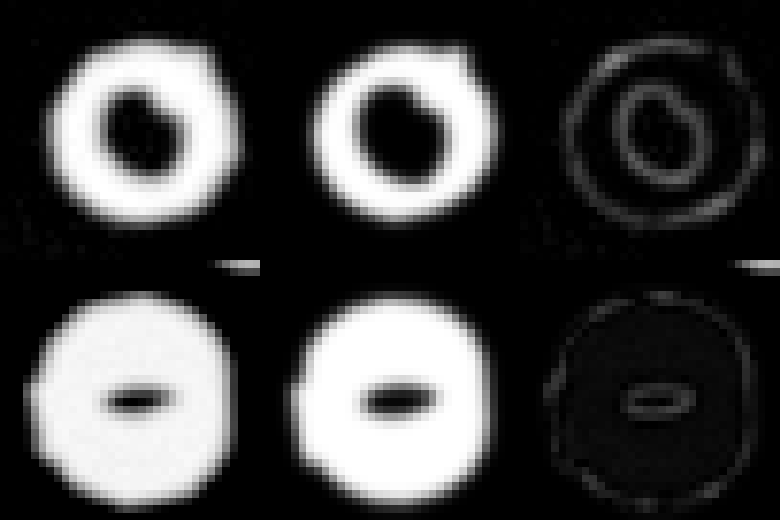

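```bash
cat >> h.py <<'E'
def cur():
    s=env.get_state();q=s["orientation"];return np.array(s["tcp_pos"]),R.from_quat([q[1],q[2],q[3],q[0]]),s
def target_R(heading):
    # tool x down, tool z horizontal at heading, y = z x x
    x=np.array([0,0,-1.]);z=np.array([np.cos(heading),np.sin(heading),0]);y=np.cross(z,x)
    return R.from_matrix(np.c_[x,y,z])
def rel(p,hd):
    p0,R0,s=cur();q=R0.inv()
    return np.round(np.r_[(q*target_R(np.radians(hd))).as_rotvec(),q.apply(np.array(p)-p0)],4)
def st():
    p,r,s=cur();z=r.as_matrix()[:,2];x=r.as_matrix()[:,0]
    print("t",round(float(s["clock"]),2),"tcp",p.round(4),"head",np.degrees(np.arctan2(z[1],z[0])).round(2),"xax",x.round(3),"F",s["wrist_force"].round(2),"M",s["ft_torque"].round(2),"gap",round(float(s["finger_gap"]),4),"j",s["joint_pos"].round(2))
E
python3 - <<'E'
from h import *
st();print(env.nose_length)
for hd in (55.5,-124.5): print(hd,rel([.4948,-.1893,.15],hd))
z=np.load("top0.npz");W=world("top",z["d"]);print(W[212,182],W[208,184])
z=np.load("scene0.npz");W=world("scene",z["d"]);print((W[238:252,336:352,2]*1000).round().astype(int)); print(W[244,346])
E
```

```text
t 0.6 tcp [0.218  0.5321 0.2212] head 67.72 xax [ 0.  0. -1.] F [ 0.25  0.43 -0.24] M [-0.   -0.02 -0.04] gap 0.0851 j [1.04 0.31 0.05 1.3  0.   1.43]
0.011
55.5 [ 2.133e-01  1.000e-04 -0.000e+00  7.120e-02 -5.296e-01 -5.626e-01]
-124.5 [-2.9283e+00  0.0000e+00  2.0000e-04  7.1200e-02 -5.2960e-01 -5.6260e-01]
[0.52668883 0.16379572 0.0432097 ] [0.5368185  0.1598111  0.04214235]
[[ 91  91  84  11 900  12  15  12  16  12  13  13  10  12   1   2]
 [ 87  90  85  14  10  13  11  12  11  12  13  13  44  13  -1  -2]
 [ 89  87  76  11  11  13  12  12  41  46  43  47  47  47   1   2]
 [ 86  83  23  14  14  14  14  11  39  43  46  47  47  48   7   0]
 [ 82  74  25  23   8  14  40  44  44  45  47  47  48  48   9   2]
 [ 77  70  39  43  42  42  46  41  43  43  46  46  46  45  12   1]
 [ 69  15  38  44  44  40  42  44  42  40  46  46  44  46  46  -1]
 [ 65  12  14  43  42  42  40  42  41  42  42  46  40  43  41  11]
 [ 58  14  14  38  39  40  39  38  15  33  39  44  42  45  40  11]
 [ 51  14  13  27  29  26  22  12  15  31  38  41  41  36  11  13]
 [ 13  14  10  14  48  22  24  24  14  12  16  14  14  14  16  12]
 [ 14  13  12  14  26  27  24  20  13  14  17  14  11  15  15  13]
 [ 13  12  12  14  30  28  25  22  11  16  13  14  12  14  11  14]
 [ 13  12  11  41  27  26  23  22  15  13  12  16  13  14  14  15]]
[0.53019393 0.17001379 0.04595002]
```

Call:
{"method": "step_arm", "body": {"moves": [[[0.213,0,0,0.07,-0.53,-0.563,1],[0.213,0,0,0.07,-0.53,-0.563,1],[0.213,0,0,0.07,-0.53,-0.563,1],[0.213,0,0,0.07,-0.53,-0.563,1],[0.213,0,0,0.07,-0.53,-0.563,1],[0.213,0,0,0.07,-0.53,-0.563,1],[0.213,0,0,0.07,-0.53,-0.563,1],[0.213,0,0,0.07,-0.53,-0.563,1],[0.213,0,0,0.07,-0.53,-0.563,1],[0.213,0,0,0.07,-0.53,-0.563,1],[0.213,0,0,0.07,-0.53,-0.563,1],[0.213,0,0,0.07,-0.53,-0.563,1]]]}}

```text
clock: 1.8
tcp_pos: [0.4326, -0.0279, 0.1674]
orientation: [0.626, -0.329, 0.625, 0.329]
wrist_force: [1.0, 0.4, 0.9]
finger_gap: 0.0854
```

```bash
python3 -c "
from h import *
st();print(rel([.4948,-.1893,.15],55.5),rel([.4948,-.1893,.10],55.5))"
```

```text
t 1.8 tcp [ 0.4326 -0.0279  0.1674] head 55.5 xax [ 0.001 -0.    -1.   ] F [0.97 0.44 0.9 ] M [ 0.02 -0.07  0.01] gap 0.0854 j [-0.25  0.07 -0.4   1.11  0.    0.35]
[-0.      0.0008  0.0012  0.0175 -0.1426 -0.0978] [-0.      0.0008  0.0012  0.0675 -0.1426 -0.0978]
```

Call:
{"method": "step_arm", "body": {"moves": [[[0,0.001,0.001,0.0675,-0.1426,-0.0978,1],[0,0.001,0.001,0.0675,-0.1426,-0.0978,1],[0,0.001,0.001,0.0675,-0.1426,-0.0978,1],[0,0.001,0.001,0.0675,-0.1426,-0.0978,1],[0,0.001,0.001,0.0675,-0.1426,-0.0978,1],[0,0.001,0.001,0.0675,-0.1426,-0.0978,1]]]}}

```text
clock: 2.4
tcp_pos: [0.4943, -0.1896, 0.0993]
orientation: [0.626, -0.328, 0.626, 0.329]
wrist_force: [-0.1, 0.3, 0.6]
finger_gap: 0.0855
```

```bash
python3 -c "
from h import *
st();print(rel([.4948,-.1893,.019],55.5))
for c in ['top','scene']:
    im,d=env.read_camera(c);np.savez(f'{c}1.npz',im=im,d=d)
a,b=[np.load(c+'1.npz')['im'] for c in ['top','scene']]
o=np.hstack([cv2.resize(a[180:280,277:377],(400,400)),cv2.resize(b[90:190,160:260],(400,400))])
cv2.imwrite('pics/app.png',o[...,::-1])
"
```

```text
t 2.4 tcp [ 0.4943 -0.1896  0.0993] head 55.4 xax [-0.001  0.001 -1.   ] F [-0.12  0.31  0.57] M [ 0.06  0.02 -0.02] gap 0.0855 j [-0.52  0.3  -0.29  0.99  0.    0.09]
[-0.0017 -0.0001 -0.0017  0.0803 -0.0004  0.0006]
```

View pics/app.png

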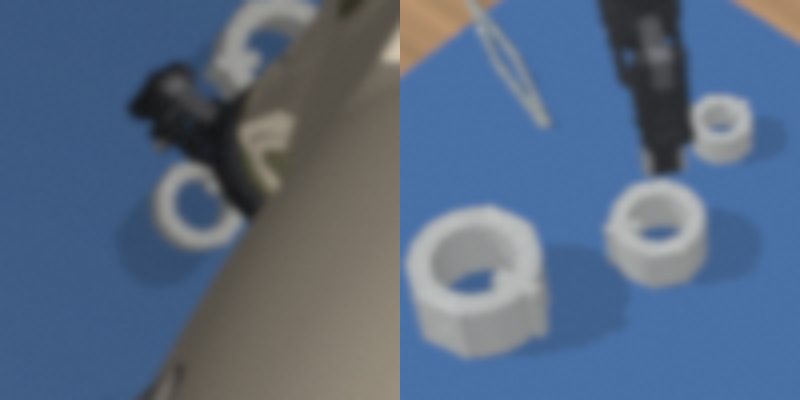

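The gripper (dark, scene crop around (650,100)) stands above the middle collar, which is at (655,230) in the crop. I'll lower it now.

Call:
{"method": "step_arm", "body": {"moves": [[[0,0,0,0.03,0,0,1],[-0.002,0,-0.002,0.06,0,0,1],[-0.002,0,-0.002,0.08,0,0,1],[-0.002,0,-0.002,0.08,0,0,1],[-0.002,0,-0.002,0.08,0,0,0.7],[-0.002,0,-0.002,0.08,0,0,0.5],[-0.002,0,-0.002,0.08,0,0,0.5],[-0.002,0,-0.002,0.08,0,0,0.4],[-0.002,0,-0.002,0.08,0,0,0.4],[-0.002,0,-0.002,0.08,0,0,0.4]]], "force": 30}}

```text
clock: 3.5
tcp_pos: [0.4945, -0.1885, 0.0205]
orientation: [0.626, -0.331, 0.625, 0.329]
wrist_force: [-1.5, -0.2, -0.1]
finger_gap: 0.0342
```

```bash
python3 -c "
from h import *
st()"
```

```text
t 3.5 tcp [ 0.4945 -0.1885  0.0205] head 55.64 xax [ 0.002 -0.001 -1.   ] F [-1.48 -0.22 -0.1 ] M [-0.06  0.02  0.04] gap 0.0342 j [-0.52  0.37 -0.39  0.8  -0.    0.08]
```

```bash
python3 -c "
from h import *
for c in ['top','scene']:
    im,d=env.read_camera(c);np.savez(f'{c}2.npz',im=im,d=d)
a,b=[np.load(c+'2.npz')['im'] for c in ['top','scene']]
o=np.hstack([cv2.resize(a[180:280,277:377],(400,400)),cv2.resize(b[90:190,160:260],(400,400))])
cv2.imwrite('pics/g2.png',o[...,::-1])
"
```

```text
(no output)
```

View pics/g2.png

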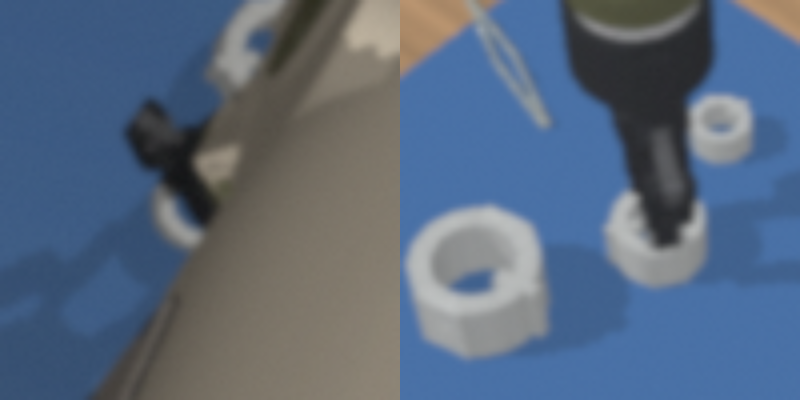

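```bash
python3 -c "
from h import *
z=np.load('scene2.npz');W=world('scene',z['d'])
print((W[130:162:2,212:240:2]*1000).round().astype(int)[...,2])
print((W[130:162:2,212:240:2]*1000).round().astype(int)[...,0])
print((W[130:162:2,212:240:2]*1000).round().astype(int)[...,1])
a=z['im'];cv2.imwrite('pics/g2b.png',cv2.resize(a[120:170,195:255],(720,600),interpolation=cv2.INTER_CUBIC)[...,::-1])
"
```

```text
[[ -2  -2 103 110  99 100 133 137 135 102 103  -3  -2  -1]
 [ -2  -3  -4 103 103 101 122 133 131  97  97  -2  -1   0]
 [  3  -2  -1  97  95  97 122 131 131 129 133 129   2  -4]
 [  1  -1  -1  37  93 132 134 129 132 132 134 129  -1  -1]
 [ -1  -1  29  30  89 128 131 125 127 125 127 124   0  -1]
 [  1  -2  29  31  78 114 125 120 119 116 113 112  -2  -2]
 [ -1  29  31  22  20 103 112 107 108 104 102  28   0   1]
 [  1  30  29  20  12  93  99  95  83  86  88  30  28   2]
 [ 32  31  29  27   4  82  88  82  80  49  29  26  21   0]
 [ 27  28  30  30  24  46  55  53  53  42  29  27 900  -3]
 [ 19  24  29  28  29  40  46  43  44  43  28  26  10   0]
 [ 11  16  24  30  27  28  40  28  30  31  24  20   3   1]
 [ -4   4  17  21  25  25  27  28  25  17  20   9   3   1]
 [ -1  -3   7  15  15  21  21  15  17  15   8   3  -2   2]
 [ -1  -1   2   6   8  12  10  12   8   7   5  -1   0  -3]
 [ -2  -3   2  -1   0   3   2   4   2   2  -1  -1  -1   2]]
[[467 464 519 521 512 509 526 525 522 500 498 432 430 427]
 [471 468 464 521 518 514 523 527 523 501 498 437 435 432]
 [478 473 470 521 517 516 527 530 527
[... 1258 characters left out ...]
0 -142 -142 -138 -137 -135 -175 -187 -183]
 [-225 -204 -201 -203 -205 -152 -146 -145 -149 -144 -140 -170 -167 -179]
 [-202 -199 -197 -195 -205 -155 -149 -149 -147 -162 -170 -168 -167 -176]
 [-201 -197 -192 -189 -189 -173 -165 -162 -159 -162 -166 -164  330 -174]
 [-202 -196 -189 -187 -183 -173 -166 -164 -160 -158 -163 -161 -166 -168]
 [-203 -196 -188 -181 -179 -176 -165 -169 -165 -161 -161 -160 -166 -164]
 [-207 -200 -189 -183 -177 -174 -169 -166 -164 -165 -160 -163 -162 -160]
 [-202 -200 -190 -182 -179 -172 -169 -169 -164 -162 -162 -162 -161 -155]
 [-198 -195 -189 -184 -179 -174 -171 -167 -165 -163 -160 -160 -156 -154]
 [-194 -191 -185 -184 -180 -175 -172 -167 -165 -161 -160 -156 -153 -148]]
```

View pics/g2b.png

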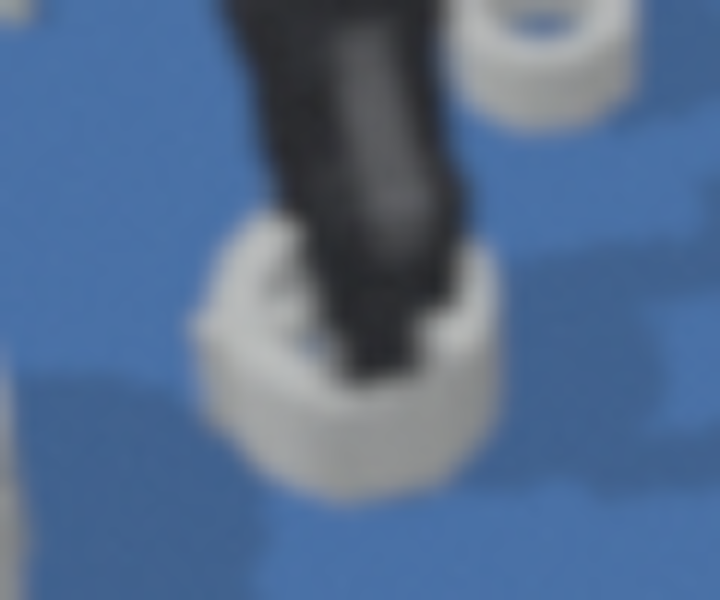

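The gap reads 34 mm, less than the 52 mm of the collar. The scene depth puts the visible fingertip at about z = 40 mm, so the pads closed above the rim, and the collar at (655,230) hasn't moved. I'll reopen, go lower and close again.

Call:
{"method": "step_arm", "body": {"moves": [[[0,0,0,0,0,0,0.7],[0,0,0,0,0,0,1],[0,0,0,0,0,0,1],[0,0,0,0,0,0,1],[0,0,0,0,0,0,1],[0,0,0,0,0,0,1]]]}}

```text
clock: 4.2
tcp_pos: [0.4944, -0.1885, 0.0203]
orientation: [0.626, -0.331, 0.625, 0.329]
wrist_force: [0.4, 0.8, 0.2]
finger_gap: 0.0852
```

```bash
python3 -c "
from h import *
st();print(rel([.4948,-.1893,.011],55.5))
im,d=env.read_camera('scene');W=world('scene',d)
cv2.imwrite('pics/g3.png',cv2.resize(im[100:170,190:274],(720,600),interpolation=cv2.INTER_CUBIC)[...,::-1])
print((W[130:170:2,212:250:2]*1000).round().astype(int)[...,2])
"
```

```text
t 4.2 tcp [ 0.4944 -0.1885  0.0203] head 55.64 xax [ 0.001 -0.001 -1.   ] F [0.45 0.78 0.2 ] M [-0.  0. -0.] gap 0.0852 j [-0.52  0.37 -0.4   0.8  -0.    0.08]
[ 0.0024  0.      0.0017  0.0093 -0.0008 -0.0004]
[[ -5  -1   0 120  -2  -1 145 146 147 147 149 143   0  -1   4   0  -3   0
    0]
 [  2  -1   1 115  -1 148 145 145 145 146 144 145  -2   2   0  -3  -2   1
   -1]
 [  1  -1   0 111 110 142 143 143 141 142 140 139  -1  -4  -2  -1  -2  -4
    2]
 [ -4  -1   1 106 107 134 140 134 139 135 135 135   1  -2   0   1   0  -1
    0]
 [ -1  -1  28  28 105 120 133 136 132 130 131 127   0  -1   1  -3   2   0
  900]
 [  0   2  29  29  29 101 129 126 125 124 125 124   3  -2  -1 900   1  -1
   -4]
 [ -1  29  28  23  20 101 123 121 120 117 115 119  -2   0  -1  -1   0   0
   -2]
 [  0  27  26  20  14  92 118 115 114 117 114 111  29   1  -1  -2  -2  -3
   -1]
 [ 28  27  29  26   1  86 112  98  96  99 100 104  22   0   0   0  -1   0
   -2]
 [ 28  28  26  27  23  -1 105 105 100  98  97  99  95  -1   5  -1   2  -2
   -1]
 [ 18  23  31  28  29  28  98 102  97  95  95  93  12   1  -1  -3  -2   2
    0]
 [ 10 900  22  24  29  31  63  94  92  92  69  17   8   1   0  -3  -1   1
    1]
 [  2   4  19  24  25  29  58  64  63  62  61  10   4  -3   1   1  -1   1
    3]
 [  0   1   8  13  17  20  51  57  56  57  51   3   2   0   0   2  -1  -1
   -3]
 [  2  -2   0   4   9   8  13  13   7   6   6  -1  -2   1  -3   1   0   3
    2]
 [ -3  -1  -3  -3   1   2   8   0  -1  -2   1   0   1   2   1  -2  -1  -1
    2]
 [  0   2  -1   2  -3   1   0   1   0   0   0  -3   0   1  -1   0  -1   2
    0]
 [  0   0   1  -1  -2   1   0   1   1  -1  -1   0  -1   0   0  -2   0  -1
    2]
 [ -1  -2   1  -2   2   0  -2  -3  -3  -1  -1   0  -2  -1  -1   2   0  -1
   -3]
 [  1  -1   2   1   0  -1   0   1  -2   1   3   2   2   1   1  -3   0   1
   -6]]
```

View pics/g3.png

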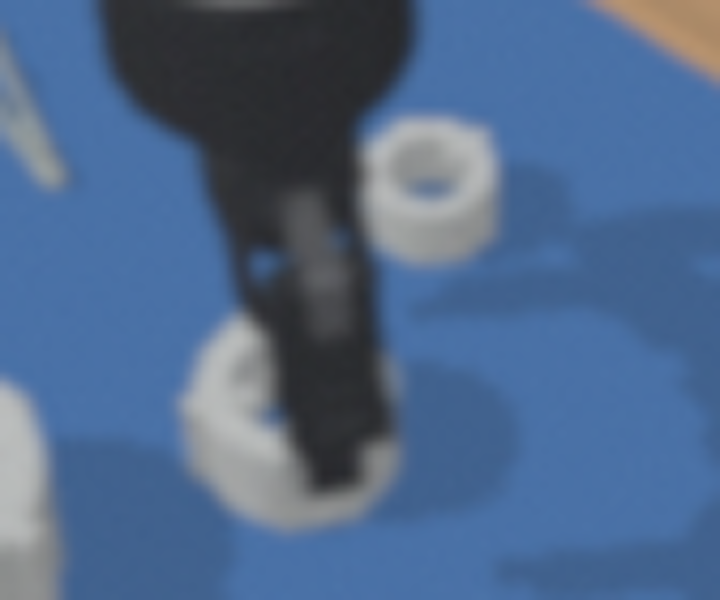

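```bash
python3 -c "
from h import *
for r in (.043,.057):
  for z in (.01,.022,.035,.05): print(r,z,proj('scene',np.array([[.4944+r*.566,-.1885+r*.825,z]])).round(1))
im,d=env.read_camera('scene');W=world('scene',d)
for v,u in ((153,228),(155,228),(156,228),(157,228),(158,228)): print(v,W[v,u].round(3),im[v,u])
"
```

```text
0.043 0.01 [[228.7 163.3]]
0.043 0.022 [[228.4 160.1]]
0.043 0.035 [[228.1 156.6]]
0.043 0.05 [[227.7 152.4]]
0.057 0.01 [[230.1 168.2]]
0.057 0.022 [[229.8 165.1]]
0.057 0.035 [[229.5 161.5]]
0.057 0.05 [[229.1 157.4]]
153 [ 0.528 -0.142  0.067] [42 44 47]
155 [ 0.53  -0.141  0.061] [43 43 48]
156 [ 0.53  -0.141  0.058] [56 58 60]
157 [ 0.528 -0.143  0.051] [93 94 96]
158 [ 0.509 -0.164  0.01 ] [129 131 131]
```

Call:
{"method": "step_arm", "body": {"moves": [[[0.002,0,0.002,0.005,-0.001,0,1],[0.002,0,0.002,0.01,-0.001,0,1],[0.002,0,0.002,0.014,-0.001,0,1],[0.002,0,0.002,0.014,-0.001,0,1],[0.002,0,0.002,0.014,-0.001,0,1]]]}}

```text
clock: 4.8
tcp_pos: [0.495, -0.1889, 0.006]
orientation: [0.626, -0.329, 0.626, 0.33]
wrist_force: [-1.1, -0.5, 1.0]
finger_gap: 0.0857
```

```bash
python3 -c "
from h import *
st()
im,d=env.read_camera('scene');W=world('scene',d)
cv2.imwrite('pics/g4.png',cv2.resize(im[100:170,190:274],(720,600),interpolation=cv2.INTER_CUBIC)[...,::-1])
for v in range(150,170): print(v,W[v,228].round(3),im[v,228])
"
```

```text
t 4.8 tcp [ 0.495  -0.1889  0.006 ] head 55.52 xax [-0.001  0.001 -1.   ] F [-1.1  -0.51  0.99] M [-0.04  0.05  0.04] gap 0.0857 j [-0.52  0.39 -0.41  0.77  0.    0.09]
150 [ 0.532 -0.137  0.085] [46 49 52]
151 [ 0.533 -0.136  0.083] [45 47 49]
152 [ 0.537 -0.133  0.086] [44 46 49]
153 [ 0.538 -0.132  0.084] [46 47 50]
154 [ 0.539 -0.131  0.083] [49 51 53]
155 [ 0.541 -0.129  0.083] [46 48 51]
156 [ 0.542 -0.128  0.082] [43 44 48]
157 [ 0.529 -0.143  0.052] [42 44 47]
158 [ 0.529 -0.142  0.049] [42 43 47]
159 [ 0.53  -0.142  0.047] [41 42 46]
160 [ 0.528 -0.144  0.04 ] [44 48 58]
161 [ 0.529 -0.144  0.037] [ 55  73 103]
162 [ 0.513 -0.161  0.002] [ 67 100 146]
163 [ 0.513 -0.162 -0.003] [ 73 113 165]
164 [ 0.514 -0.161 -0.004] [ 75 114 167]
165 [ 0.517 -0.157 -0.002] [ 75 114 167]
166 [ 0.52  -0.154  0.   ] [ 73 113 166]
167 [ 0.521 -0.154 -0.003] [ 74 113 166]
168 [ 0.524 -0.151 -0.   ] [ 74 113 166]
169 [ 0.525 -0.15  -0.002] [ 73 113 166]
```

View pics/g4.png

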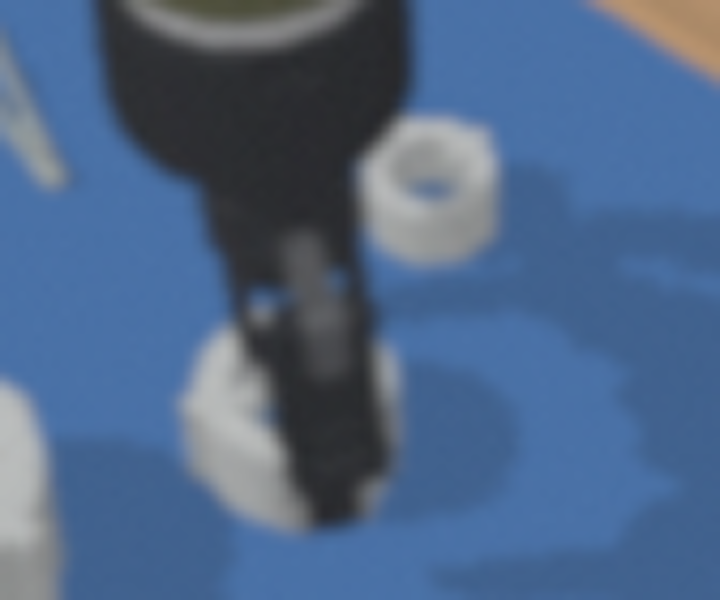

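Call:
{"method": "step_arm", "body": {"moves": [[[0,0,0,0.003,0,0,1],[0,0,0,0.006,0,0,1],[0,0,0,0.006,0,0,1],[0,0,0,0.006,0,0,0.8],[0,0,0,0.006,0,0,0.7],[0,0,0,0.006,0,0,0.7],[0,0,0,0.006,0,0,0.7]]]}}

```text
clock: 5.55
tcp_pos: [0.4952, -0.1891, 0.0003]
orientation: [0.626, -0.329, 0.626, 0.329]
wrist_force: [0.2, 0.2, -0.4]
finger_gap: 0.0595
```

```bash
python3 -c "
from h import *
st()
im,d=env.read_camera('scene');W=world('scene',d)
cv2.imwrite('pics/g5.png',cv2.resize(im[100:170,190:274],(720,600),interpolation=cv2.INTER_CUBIC)[...,::-1])
for v in range(150,170): print(v,W[v,228].round(3),im[v,228])
"
```

```text
t 5.55 tcp [ 4.952e-01 -1.891e-01  3.000e-04] head 55.52 xax [-0.  0. -1.] F [ 0.19  0.18 -0.37] M [ 0.   -0.02 -0.03] gap 0.0595 j [-0.52  0.4  -0.41  0.76  0.    0.09]
150 [ 0.533 -0.136  0.087] [40 42 46]
151 [ 0.534 -0.135  0.085] [42 44 47]
152 [ 0.529 -0.141  0.072] [46 47 51]
153 [ 0.531 -0.139  0.072] [49 50 54]
154 [ 0.53  -0.14   0.066] [46 47 51]
155 [ 0.532 -0.139  0.066] [44 45 49]
156 [ 0.522 -0.15   0.043] [43 44 47]
157 [ 0.52  -0.152  0.036] [43 44 48]
158 [ 0.518 -0.154  0.028] [43 44 48]
159 [ 0.52  -0.153  0.028] [44 47 56]
160 [ 0.519 -0.155  0.021] [50 65 89]
161 [ 0.509 -0.165 -0.001] [ 61  91 132]
162 [ 0.513 -0.161  0.002] [ 71 107 158]
163 [ 0.515 -0.159  0.002] [ 74 113 166]
164 [ 0.516 -0.159 -0.001] [ 73 113 166]
165 [ 0.518 -0.156  0.   ] [ 74 113 166]
166 [ 0.521 -0.154  0.001] [ 73 112 165]
167 [ 0.521 -0.154 -0.002] [ 74 114 167]
168 [ 0.526 -0.149  0.003] [ 74 113 167]
169 [ 0.526 -0.15  -0.002] [ 74 113 166]
```

View pics/g5.png

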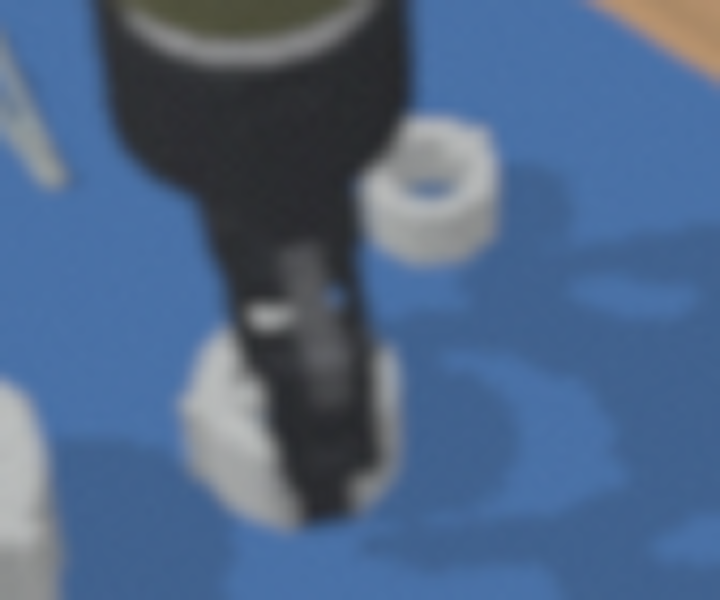

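Call:
{"method": "step_arm", "body": {"moves": [[[0,0,0,0.003,0,0,0.7],[0,0,0,0.006,0,0,0.7],[0,0,0,0.009,0,0,0.7],[0,0,0,0.01,0,0,0.7],[0,0,0,0.01,0,0,0.7]]]}}

```text
clock: 6.1
tcp_pos: [0.495, -0.1889, -0.0101]
orientation: [0.626, -0.329, 0.626, 0.33]
wrist_force: [0.1, 0.8, -0.1]
finger_gap: 0.0597
```

```bash
python3 -c "
from h import *
st()
im,d=env.read_camera('scene');W=world('scene',d)
cv2.imwrite('pics/g6.png',cv2.resize(im[100:170,190:274],(720,600),interpolation=cv2.INTER_CUBIC)[...,::-1])
for v in range(154,168): print(v,W[v,228].round(3),im[v,228])
"
```

```text
t 6.1 tcp [ 0.495  -0.1889 -0.0101] head 55.52 xax [-0.001  0.001 -1.   ] F [ 0.15  0.79 -0.08] M [ 0.01 -0.03 -0.03] gap 0.0597 j [-0.52  0.41 -0.42  0.73  0.    0.09]
154 [ 0.534 -0.136  0.073] [44 45 48]
155 [ 0.529 -0.141  0.061] [47 49 52]
156 [ 0.53  -0.141  0.059] [49 50 54]
157 [ 0.532 -0.14   0.058] [47 49 53]
158 [ 0.532 -0.14   0.055] [44 44 48]
159 [ 0.521 -0.151  0.03 ] [42 43 46]
160 [ 0.521 -0.152  0.026] [43 42 46]
161 [ 0.518 -0.156  0.015] [43 43 48]
162 [ 0.521 -0.152  0.018] [45 50 62]
163 [ 0.521 -0.153  0.013] [53 71 99]
164 [ 0.515 -0.16  -0.002] [ 64  95 137]
165 [ 0.518 -0.157 -0.001] [ 70 106 157]
166 [ 0.52  -0.155 -0.   ] [ 74 113 165]
167 [ 0.522 -0.153 -0.001] [ 74 112 166]
```

View pics/g6.png

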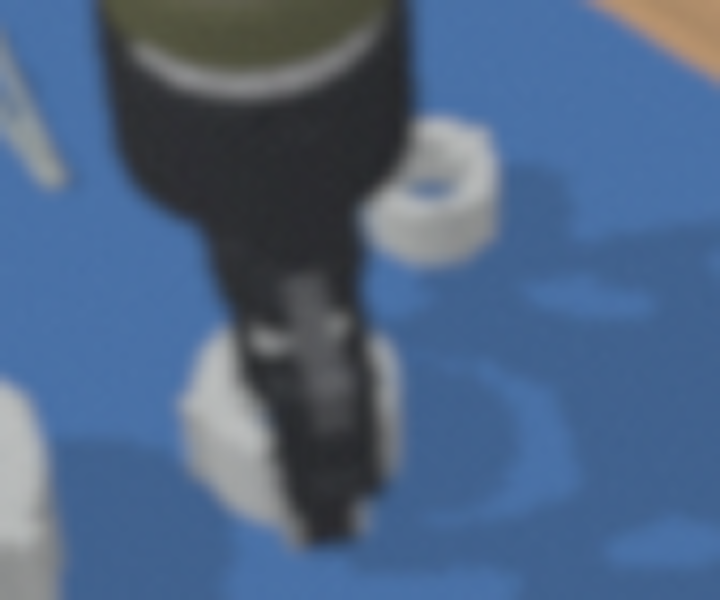

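The reported TCP is 10 mm below the bench with no contact, so the fingertips really stand about 20 mm behind where they should. The tips now look to be about 11 mm above the bench, beside the flats. I'll grip here.

Call:
{"method": "step_arm", "body": {"moves": [[[0,0,0,0.01,0,0,0.6],[0,0,0,0.0,0,0,0.5],[0,0,0,0.0,0,0,0.5],[0,0,0,0.0,0,0,0.5],[0,0,0,0.0,0,0,0.5]]], "force": 40}}

```text
clock: 6.65
tcp_pos: [0.4943, -0.1885, -0.011]
orientation: [0.625, -0.329, 0.626, 0.33]
wrist_force: [-0.3, 0.2, -2.2]
finger_gap: 0.0516
```

```bash
python3 -c "
from h import *
st()"
```

```text
t 6.65 tcp [ 0.4943 -0.1885 -0.011 ] head 55.53 xax [-0.002  0.001 -1.   ] F [-0.31  0.24 -2.18] M [-0.04 -0.03 -0.04] gap 0.0516 j [-0.52  0.42 -0.42  0.73  0.    0.09]
```

Call:
{"method": "step_arm", "body": {"moves": [[[0,0,0,-0.03,0,0,0.5],[0,0,0,-0.07,0,0,0.5],[0,0,0,-0.11,0,0,0.5],[0,0,0,-0.13,0,0,0.5],[0,0,0,-0.13,0,0,0.5]]]}}

```text
clock: 7.15
tcp_pos: [0.4965, -0.1898, 0.1214]
orientation: [0.626, -0.33, 0.625, 0.329]
wrist_force: [1.1, -0.2, -2.2]
finger_gap: 0.0513
```

```bash
python3 -c "
from h import *
st();print(rel([.5545,.1423,.12],118))
im,d=env.read_camera('scene')
cv2.imwrite('pics/g7.png',cv2.resize(im[80:200,150:294],(720,600),interpolation=cv2.INTER_CUBIC)[...,::-1])"
```

```text
t 7.15 tcp [ 0.4965 -0.1898  0.1214] head 55.52 xax [ 0.002 -0.001 -1.   ] F [ 1.11 -0.21 -2.22] M [-0.02 -0.03 -0.04] gap 0.0513 j [-0.52  0.28 -0.25  1.04  0.    0.09]
[-1.0905 -0.0011  0.0023  0.0012  0.1402  0.3066]
```

View pics/g7.png

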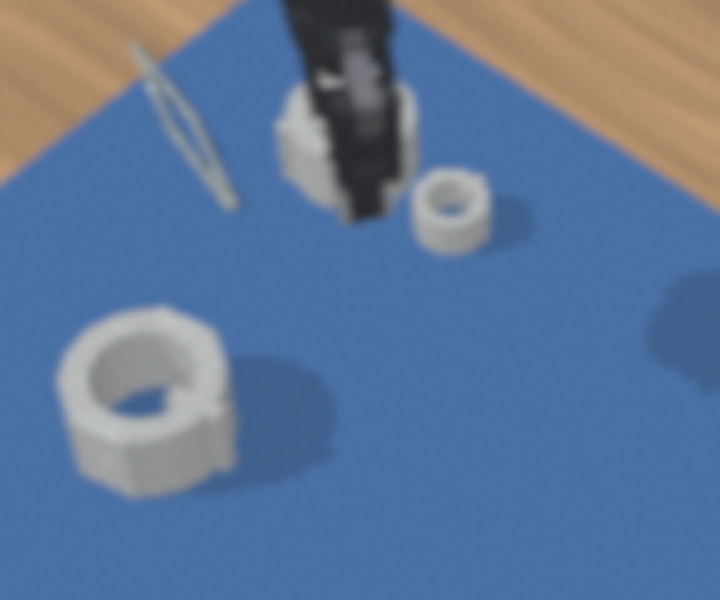

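The collar is lifted in the jaws, at (345,150) in the crop. Moving it above the spindle.

Call:
{"method": "step_arm", "body": {"moves": [[[-0.15,0,0,0,0.0175,0.0383,0.5],[-0.3,0,0,0,0.035,0.0766,0.5],[-0.45,0,0,0,0.0526,0.115,0.5],[-0.6,0,0,0,0.07,0.1533,0.5],[-0.75,0,0,0,0.0876,0.192,0.5],[-0.9,0,0,0,0.105,0.23,0.5],[-1.05,0,0,0,0.1227,0.268,0.5],[-1.09,0,0,0.001,0.1402,0.3066,0.5],[-1.09,0,0,0.001,0.1402,0.3066,0.5],[-1.09,0,0,0.001,0.1402,0.3066,0.5]]]}}

```text
clock: 8.2
tcp_pos: [0.5515, 0.1437, 0.1155]
orientation: [0.363, -0.605, 0.365, 0.608]
wrist_force: [0.4, -0.5, -2.1]
finger_gap: 0.0514
```

```bash
python3 -c "
from h import *
st()
for c in ['top','scene']:
    im,d=env.read_camera(c);np.savez(f'{c}3.npz',im=im,d=d)
a,b=[np.load(c+'3.npz')['im'] for c in ['top','scene']]
o=np.hstack([cv2.resize(a[150:250,140:240],(400,400),interpolation=cv2.INTER_CUBIC),cv2.resize(b[180:280,275:375],(400,400),interpolation=cv2.INTER_CUBIC)])
cv2.imwrite('pics/p1.png',o[...,::-1])
"
```

```text
t 8.2 tcp [0.5515 0.1437 0.1155] head 118.09 xax [-0.005 -0.001 -1.   ] F [ 0.41 -0.48 -2.08] M [-0.01  0.02  0.  ] gap 0.0514 j [ 0.11  0.36 -0.15  1.06  0.   -0.38]
```

View pics/p1.png

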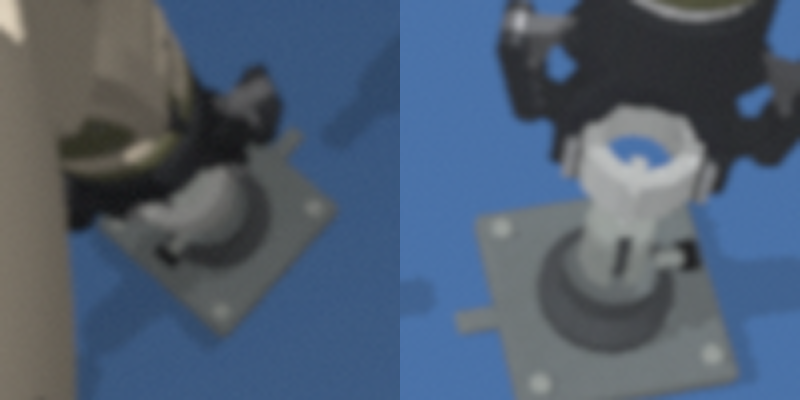

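```bash
cat > ov.py <<'E'
from h import *
import sys
def ov(im,cam,cx,cy,yaw,z0,fn,box,extra=None):
    u0,v0,w,h=box;S=min(800//w,600//h)
    o=cv2.resize(im[v0:v0+h,u0:u0+w],(w*S,h*S),interpolation=cv2.INTER_CUBIC)
    t=np.linspace(0,2*np.pi,80)
    def ln(P,col):
        q=(proj(cam,P)-[u0,v0]+.5)*S-.5
        cv2.polylines(o,[np.round(q*16).astype(np.int32)],False,col,1,cv2.LINE_AA,shift=4)
    if extra is None:
        a=np.arange(17)*np.pi/8+np.pi/16+yaw;ro=.026/np.cos(np.pi/16)
        for zz,col in ((z0,(0,255,0)),(z0+.03,(255,0,0))):
            ln(np.c_[cx+ro*np.cos(a),cy+ro*np.sin(a),a*0+zz],col)
            ln(np.c_[cx+.0172*np.cos(t),cy+.0172*np.sin(t),t*0+zz],col)
        c,s=np.cos(yaw),np.sin(yaw)
        for p in (np.array([[.026,-.003],[.03,-.003],[.03,.003],[.026,.003]]),):
            q=p@np.array([[c,s],[-s,c]])+[cx,cy];ln(np.c_[q,np.full(4,z0+.03)],(255,255,0))
    else: extra(ln,t)
    cv2.imwrite(fn,o[...,::-1])
E
python3 - <<'E'
from ov import *
im=np.load("scene3.npz")["im"]
p=np.array([.5515,.1437])+[.0015,.001]
ov(im,"scene",p[0],p[1],np.radians(28.1),.1265,"pics/ov1.png",(300,195,66,60))
im=np.load("scene0.npz")["im"]
def ex(ln,t):
    cx,cy=.556,.144
    ln(np.c_[cx+.0148*np.cos(t),cy+.0148*np.sin(t),t*0+.09],(255,0,0))
    ln(np.c_[cx+.016*np.cos(t),cy+.016*np.sin(t),t*0+.0865],(0,255,0))
    ln(np.c_[cx+.016*np.cos(t),cy+.016*np.sin(t),t*0+.05],(0,255,0))
    ln(np.c_[cx+.024*np.cos(t),cy+.024*np.sin(t),t*0+.05],(0,255,255))
    for s in (-.0041,.0041):
        a=np.radians(40);r=.0153
        b=np.array([cx+r*np.cos(a)-s*np.sin(a),cy+r*np.sin(a)+s*np.cos(a)]);ln(np.array([[*b,.0865],[*b,.05]]),(255,255,0))
ov(im,"scene",0,0,0,0,"pics/ov2.png",(300,220,66,60),ex)
E
```

```text
(no output)
```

View pics/ov1.png

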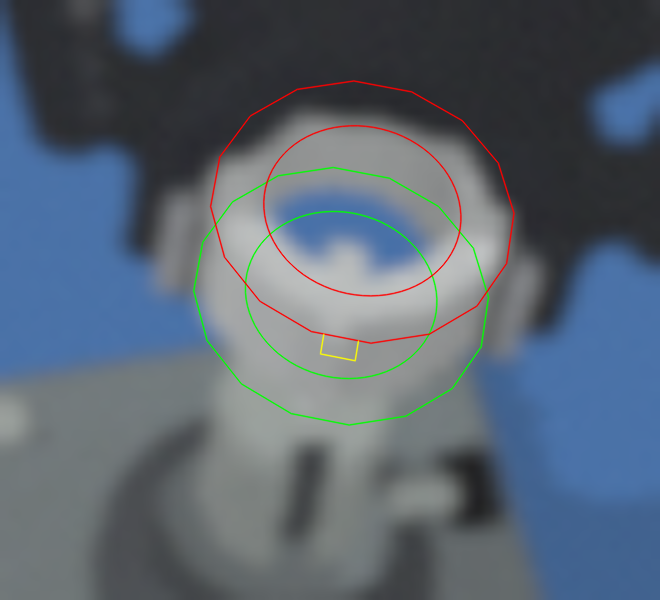

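View pics/ov2.png

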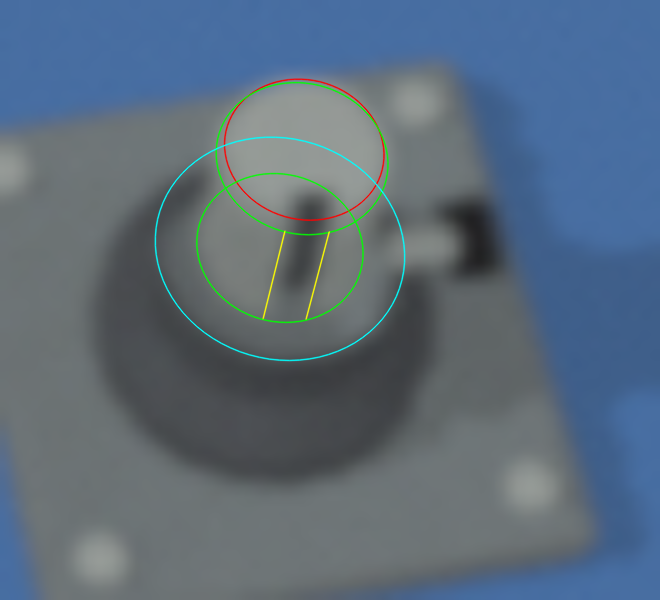

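```bash
python3 - <<'E'
from ov import *
z=np.load("scene3.npz");im,d=z["im"],z["d"];W=world("scene",d)
g=im.astype(int);v,u=np.mgrid[0:384,0:512]
box=(u>318)&(u<354)&(v>203)&(v<238)
m=box&(g.min(-1)>125)&(g.max(-1)-g.min(-1)<25)&(d>0)
P=W[m];print(len(P),P.min(0),P.max(0))
sub=W[205:238:2,318:354:2];
print((sub[...,2]*1000).round().astype(int))
print((sub[...,0]*1000).round().astype(int))
# brightness
print(g[205:238:2,318:354:2].mean(-1).astype(int))
E
```

```text
638 [0.4974911  0.10628458 0.01110338] [0.57922223 0.16986676 0.16261195]
[[192 199 207 208 207 213 213 216 206 207 206 209 211 222 227 226 227 226]
 [194 199 200 201 204 205 156 152 152 151 152 201 201 206 218 220 221 223]
 [183 185 195 195 197 153 149 142 142 144 146 149 152 159 198 210 210 212]
 [178 179 181 159 159 145 139 138 137 137 139 142 146 153 160 204 206 207]
 [170 164 160 158 145 136 131 131 130 131 133 135 141 145 160 198 199 201]
 [161 166 159 159 160   1  -2   1   0   2   2 130 135 144 158 158 191 196]
 [154 157 158 161 159   1   1  -1  -3  -2  -3   1 132 139 159 161 159 179]
 [151 150 155 159 158 159   3   1 158   1   0   1  -1 159 161 159 158 173]
 [142 139 149 157 159 157 157 157 155 157   1   1 158 157 159 158 161 165]
 [135 134 145 151 157 158 158 158 159 160 159 160 158 160 160 150 158 161]
 [ -2   2 138 145 150 153 159 159 158 157 158 158 160 159 152 144 150 151]
 [  1  -1 134 139 145 147 152 157 160 156 158 153 152 149 144 138 143 145]
 [  0   0  12 137 138 141 146 152 156 151 149 146 144 142 133 134 136   0]
 [ 12  12  11  89 131 135 139 147 147 141 139 140 1
[... 2101 characters left out ...]
136 169 183 183 127  68]
 [116 142 166 174 184 187 178 175 184 167 139 152 175 189 186 177 115 110]
 [111 145 166 167 172 184 187 189 187 183 184 191 188 185 171 140 108 126]
 [117 147 166 165 164 168 175 183 186 185 184 183 178 162 145 119 114 113]
 [118 136 161 164 164 163 161 172 173 161 157 154 149 144 140 108 119 100]
 [118 118 138 162 164 163 158 159 157 147 148 147 145 143 132 104 122 114]
 [119 121 133 157 163 162 157 157 149 147 148 146 143 134 115 103 109 114]
 [120 123 144 156 157 158 156 155 147 148 147 141 130 120 114 103 103 114]
 [119 122 146 155 156 157 163 156 154 154 144 124 123 122 118 105 102 106]
 [ 98 100 137 154 157 155 155 155 156 156 138 121 123 121 120 108 101 103]]
```

```bash
python3 - <<'E'
from h import *
from scipy.optimize import least_squares
def circ(P,r,p0):
    s=least_squares(lambda p:np.hypot(P[:,0]-p[0],P[:,1]-p[1])-r,p0,loss="soft_l1",f_scale=.001)
    res=s.fun; return s.x.round(4),len(P),np.std(res).round(4),np.sqrt(np.diag(np.linalg.inv(s.jac.T@s.jac)))*np.std(res)
v,u=np.mgrid[0:384,0:512]
z=np.load("scene3.npz");im,d=z["im"].astype(int),z["d"];W=world("scene",d);gr=im.mean(-1);sat=im.max(-1)-im.min(-1)
c0=np.array([.5515,.1437])
r=np.hypot(W[...,0]-c0[0],W[...,1]-c0[1])
yaw=np.degrees(np.arctan2(W[...,1]-c0[1],W[...,0]-c0[0]))
m=(W[...,2]>.131)&(W[...,2]<.152)&(gr>135)&(sat<30)
mo=m&(r>.021)&(r<.030)&(abs(yaw-28)>12)&(yaw>-30)&(yaw<85)
print("outer",circ(W[mo],.0262,c0))
mi=m&(r<.021)&(r>.012)&((yaw>100)|(yaw<-60))&(W[...,2]>.131)
mi=(W[...,2]>.131)&(W[...,2]<.152)&(gr>125)&(sat<30)&(r<.022)&(r>.010)&(W[...,0]<c0[0])
print("inner",circ(W[mi],.0172,c0))
mr=(gr>172)&(W[...,2]>.15)&(r<.035)&(u>315)&(u<356)
print("rim z",np.median(W[mr][:,2]),mr.sum())
for cam in("scene","top"):
    z=np.load(cam+"0.npz");im,d=z["im"].astype(int),z["d"];W=world(cam,d);gr=im.mean(-1)
    c0=np.array([.555,.143]);r=np.hypot(W[...,0]-c0[0],W[...,1]-c0[1])
    m=(W[...,2]>.056)&(W[...,2]<.084)&(r<.022)&(gr>100)
    print(cam,"spindle",circ(W[m],.016,c0))
    m=(W[...,2]>.086)&(W[...,2]<.096)&(r<.022);print("top z",np.median(W[m][:,2]),m.sum())
    m=(W[...,2]>.034)&(W[...,2]<.047)&(r<.03)&(r>.018)
    print(cam,"column",circ(W[m],.024,c0))
    m=(W[...,2]>.016)&(W[...,2]<.028)&(r<.04)&(r>.028)
    print(cam,"foot",circ(W[m],.034,c0))
E
```

```text
outer (array([0.5501, 0.1426]), 111, np.float64(0.0006), array([8.87093462e-05, 1.18115434e-04]))
inner (array([0.5498, 0.1428]), 110, np.float64(0.0007), array([0.00010411, 0.00013762]))
rim z 0.1583569541990174 134
scene spindle (array([0.5545, 0.1443]), 99, np.float64(0.0013), array([0.00019621, 0.00024625]))
top z 0.08910786186521646 182
scene column (array([0.5544, 0.1446]), 91, np.float64(0.0012), array([0.00021375, 0.00026946]))
scene foot (array([0.5527, 0.1428]), 250, np.float64(0.0024), array([0.00040382, 0.00045096]))
top spindle (array([0.5552, 0.1426]), 9, np.float64(0.0006), array([0.00046099, 0.00027546]))
top z 0.08869460226710024 117
top column (array([0.5539, 0.143 ]), 32, np.float64(0.0015), array([0.00050472, 0.0005185 ]))
top foot (array([0.5557, 0.144 ]), 179, np.float64(0.0025), array([0.00065322, 0.00060401]))
```

```bash
python3 - <<'E'
from h import *
im=np.load("scene0.npz")["im"].astype(float).mean(-1)
c=cal("scene");T=np.linalg.inv(c["camera_from_world"]);K=np.linalg.inv(c["mtx"])
C=np.array([.5545,.1443]);o=T[:3,3]
print("cam",o)
# sample unwrapped cylinder: angle vs z
A=np.radians(np.arange(-20,110,2));
for z in (.058,.064,.070,.076,.082):
    P=np.c_[C[0]+.0157*np.cos(A),C[1]+.0157*np.sin(A),A*0+z]
    q=proj("scene",P).astype(np.float32)
    val=cv2.remap(im.astype(np.float32),q[None,:,0],q[None,:,1],cv2.INTER_LINEAR)[0]
    b=np.median(val);w=np.clip(b-10-val,0,None);sel=(np.degrees(A)>10)&(np.degrees(A)<75);w=w*sel
    print(z,round(b),val.min(),"ang",np.degrees((w*A).sum()/w.sum()).round(1),val[::4].astype(int))
E
```

```text
cam [0.96713664 0.33009319 0.90007449]
0.058 118 95.01107 ang 39.0 [122 123 122 122 120 116 105  96  98 107 117 120 119 118 117 117 114]
0.064 118 77.13672 ang 38.1 [123 123 122 122 120 112  93  77  84 102 115 119 119 119 118 113 106]
0.07 116 71.106445 ang 38.3 [123 122 121 122 121 112  91  71  78 100 114 119 119 117 113 106 101]
0.076 116 69.50521 ang 38.1 [126 124 122 122 122 114  92  72  79 104 118 121 121 116 109 105 110]
0.082 120 68.79199 ang 37.4 [132 131 129 126 124 114  89  68  81 106 121 125 122 117 113 117 123]
```

```bash
python3 -c "
from h import *
print(rel([.556,.1453,.1],118),rel([.556,.1453,.081],118))"
```

```text
[-0.0014  0.0017 -0.0039  0.0165 -0.0051  0.0009] [-0.0014  0.0017 -0.0039  0.0355 -0.0052  0.0009]
```

Call:
{"method": "step_arm", "body": {"moves": [[[-0.001,0.002,-0.004,0.0,-0.005,0.001,0.5],[-0.001,0.002,-0.004,0.01,-0.005,0.001,0.5],[-0.001,0.002,-0.004,0.02,-0.005,0.001,0.5],[-0.001,0.002,-0.004,0.02,-0.005,0.001,0.5],[-0.001,0.002,-0.004,0.02,-0.005,0.001,0.5]]]}}

```text
clock: 8.8
tcp_pos: [0.5553, 0.1449, 0.0958]
orientation: [0.364, -0.606, 0.365, 0.606]
wrist_force: [0.0, 0.2, -1.4]
finger_gap: 0.0513
```

```bash
cat > meas.py <<'E'
from h import *
from scipy.optimize import least_squares
def circ(P,r,p0):
    s=least_squares(lambda p:np.hypot(P[:,0]-p[0],P[:,1]-p[1])-r,p0,loss="soft_l1",f_scale=.001)
    return s.x.round(4),len(P),np.std(s.fun).round(4)
def meas(tag,off=(-.0015,-.001)):
    p,_,s=cur();st()
    im0,d=env.read_camera("scene");np.savez(f"scene{tag}.npz",im=im0,d=d);im=im0.astype(int)
    W=world("scene",d);gr=im.mean(-1);sat=im.max(-1)-im.min(-1)
    c0=p[:2]+off;zb=p[2]+.0125
    r=np.hypot(W[...,0]-c0[0],W[...,1]-c0[1]);yaw=np.degrees(np.arctan2(W[...,1]-c0[1],W[...,0]-c0[0]))
    z,R_,s2=cur();hz=R_.as_matrix()[:,2];tab=np.degrees(np.arctan2(hz[1],hz[0]))-90
    mo=(W[...,2]>zb+.004)&(W[...,2]<zb+.024)&(gr>135)&(sat<30)&(r>.021)&(r<.030)&(abs(yaw-tab)>12)&(yaw>-30)&(yaw<85)
    print("outer",circ(W[mo],.0262,c0))
    mr=(gr>172)&(W[...,2]>zb+.02)&(r<.035);print("rim z",np.median(W[mr][:,2]).round(4),mr.sum())
    u,v=proj("scene",np.array([[*c0,zb]]))[0].astype(int)
    cv2.imwrite(f"pics/m{tag}.png",cv2.resize(im0[v-40:v+40,u-45:u+45],(675,600),interpolation=cv2.INTER_CUBIC)[...,::-1])
E
python3 -c "
from meas import *
meas('4')"
```

```text
t 8.8 tcp [0.5553 0.1449 0.0958] head 117.94 xax [-0.001 -0.    -1.   ] F [ 0.    0.19 -1.38] M [-0.04 -0.   -0.04] gap 0.0513 j [ 0.12  0.38 -0.18  1.02 -0.   -0.37]
outer (array([0.5536, 0.145 ]), 101, np.float64(0.0007))
rim z 0.5867 1320
```

View pics/m4.png

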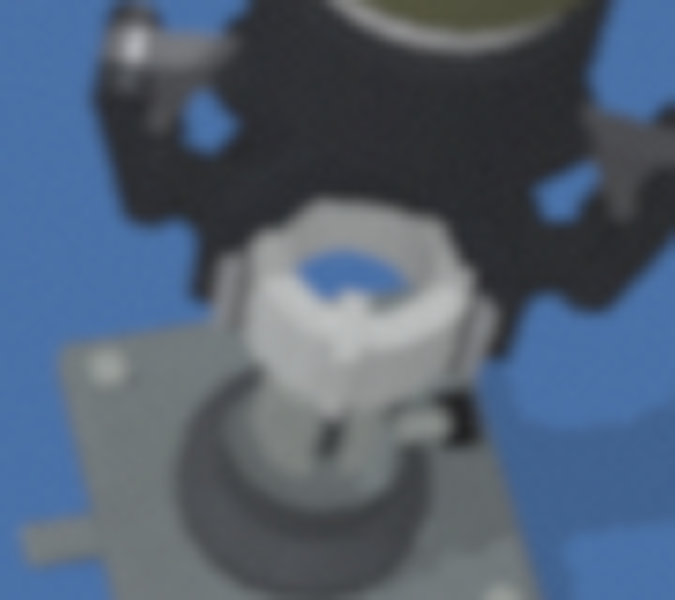

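```bash
python3 -c "
from h import *
print(rel([.5562,.1443,.0958],118),rel([.5562,.1443,.073],118))"
```

```text
[-0.0007 -0.0002 -0.0003  0.0005 -0.     -0.0009] [-0.0007 -0.0002 -0.0003  0.0233 -0.0001 -0.0009]
```

Call:
{"method": "step_arm", "body": {"moves": [[[0,0,0,0.003,0,-0.001,0.5],[0,0,0,0.008,0,-0.001,0.5],[0,0,0,0.012,0,-0.001,0.5],[0,0,0,0.015,0,-0.001,0.5],[0,0,0,0.018,0,-0.001,0.5],[0,0,0,0.02,0,-0.001,0.5],[0,0,0,0.02,0,-0.001,0.5]]]}}

```text
clock: 9.55
tcp_pos: [0.5559, 0.1442, 0.076]
orientation: [0.364, -0.606, 0.365, 0.606]
wrist_force: [0.1, 0.4, -2.5]
finger_gap: 0.0516
```

```bash
python3 -c "
from meas import *
meas('5')"
```

```text
t 9.55 tcp [0.5559 0.1442 0.076 ] head 117.96 xax [-0.001 -0.    -1.   ] F [ 0.09  0.35 -2.52] M [-0.03 -0.01 -0.04] gap 0.0516 j [ 0.11  0.4  -0.2   0.97 -0.   -0.37]
outer (array([0.5542, 0.1444]), 97, np.float64(0.0006))
rim z 0.5679 1592
```

View pics/m5.png

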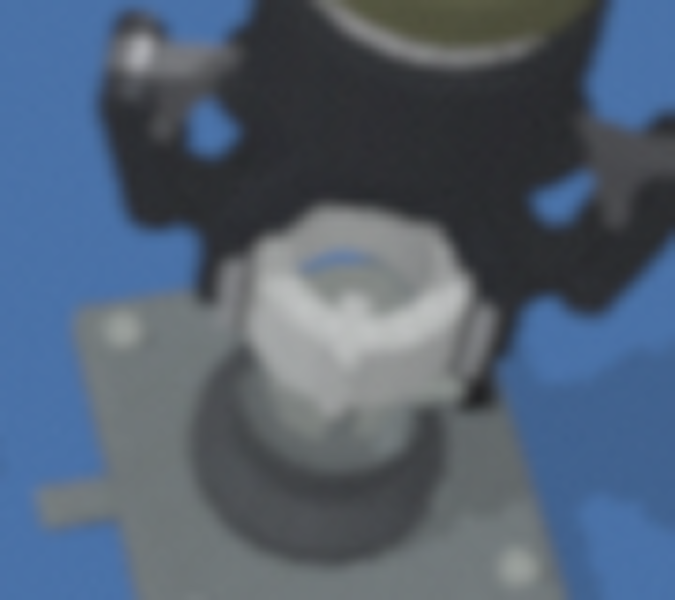

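The spindle top sits centred in the bore, around (350,280) in the crop, and the fit agrees within 0.5 mm. Sliding the collar on.

Call:
{"method": "step_arm", "body": {"moves": [[[0,0,0,0.002,0,0,0.5],[0,0,0,0.004,0,0,0.5],[0,0,0,0.006,0,0,0.5],[0,0,0,0.008,0,0,0.5],[0,0,0,0.008,0,0,0.5]]]}}

```text
clock: 10.1
tcp_pos: [0.5558, 0.1442, 0.0678]
orientation: [0.364, -0.606, 0.365, 0.606]
wrist_force: [-0.0, 0.3, -2.2]
finger_gap: 0.0513
```

```bash
python3 -c "
from meas import *
meas('6')"
```

```text
t 10.1 tcp [0.5558 0.1442 0.0678] head 117.96 xax [-0.001 -0.    -1.   ] F [-0.01  0.28 -2.15] M [ 0.04 -0.01  0.02] gap 0.0513 j [ 0.11  0.4  -0.21  0.95 -0.   -0.37]
outer (array([0.554 , 0.1443]), 93, np.float64(0.0006))
rim z 0.5606 1840
```

Call:
{"method": "step_arm", "body": {"moves": [[[0,0,0,0.002,0,0,0.5],[0,0,0,0.004,0,0,0.5],[0,0,0,0.006,0,0,0.5],[0,0,0,0.007,0,0,0.5],[0,0,0,0.007,0,0,0.5]]]}}

```text
clock: 10.65
tcp_pos: [0.5557, 0.1442, 0.0607]
orientation: [0.364, -0.606, 0.365, 0.606]
wrist_force: [-0.7, -0.7, -2.9]
finger_gap: 0.0514
```

```bash
python3 -c "
from meas import *
meas('7')"
```

```text
t 10.65 tcp [0.5557 0.1442 0.0607] head 117.96 xax [-0.001 -0.    -1.   ] F [-0.75 -0.72 -2.87] M [-0.    0.04 -0.02] gap 0.0514 j [ 0.11  0.41 -0.22  0.94 -0.   -0.37]
outer (array([0.5539, 0.1444]), 88, np.float64(0.0006))
rim z 0.5542 2014
```

Call:
{"method": "step_arm", "body": {"moves": [[[0,0,0,0.0005,-0.0005,0,0.5],[0,0,0,0.001,-0.0005,0,0.5],[0,0,0,0.0015,-0.0005,0,0.5],[0,0,0,0.0015,-0.0005,0,0.5]]]}}

```text
clock: 11.1
tcp_pos: [0.5562, 0.1444, 0.0593]
orientation: [0.364, -0.606, 0.365, 0.606]
wrist_force: [-0.6, 0.0, -1.0]
finger_gap: 0.0513
```

Call:
{"method": "step_arm", "body": {"moves": [[[0,0,0,0.0005,0,0,0.5],[0,0,0,0.001,0,0,0.5],[0,0,0,0.001,0,0,0.5]]]}}

```text
clock: 11.4
tcp_pos: [0.5562, 0.1444, 0.0582]
orientation: [0.364, -0.606, 0.365, 0.606]
wrist_force: [0.8, 0.4, -2.1]
finger_gap: 0.0514
```

Call:
{"method": "step_arm", "body": {"moves": [[[0,0,0,0.0005,0,0,0.5],[0,0,0,0.001,0,0,0.5],[0,0,0,0.001,0,0,0.5]]]}}

```text
clock: 11.7
tcp_pos: [0.5561, 0.1444, 0.0571]
orientation: [0.364, -0.606, 0.365, 0.606]
wrist_force: [0.3, -0.1, -1.8]
finger_gap: 0.0515
```

Call:
{"method": "step_arm", "body": {"moves": [[[0,0,0,0.0005,0,0,0.5],[0,0,0,0.001,0,0,0.5],[0,0,0,0.001,0,0,0.5]]]}}

```text
clock: 12.0
tcp_pos: [0.5562, 0.1444, 0.0563]
orientation: [0.364, -0.606, 0.365, 0.606]
wrist_force: [-0.5, 0.1, -0.3]
finger_gap: 0.0519
```

Call:
{"method": "step_arm", "body": {"moves": [[[0,0,0,0.0005,0,0,0.5],[0,0,0,0.0005,0,0,0.5]]]}}

```text
clock: 12.2
tcp_pos: [0.5562, 0.1444, 0.0561]
orientation: [0.364, -0.606, 0.365, 0.606]
wrist_force: [-1.0, 0.5, 2.0]
finger_gap: 0.0517
```

Call:
{"method": "step_arm", "body": {"moves": [[[0,0,0,0.0005,0,0,0.5],[0,0,0,0.0005,0,0,0.5]]]}}

```text
clock: 12.4
tcp_pos: [0.5563, 0.1444, 0.056]
orientation: [0.364, -0.606, 0.365, 0.606]
wrist_force: [-1.2, -1.1, 3.7]
finger_gap: 0.0515
```

Contact at TCP z = 0.056 m: the tab is resting on the spindle with about 5 N. Now I'll turn anticlockwise under that light pressure.

Call:
{"method": "step_arm", "body": {"moves": [[[-0.017,0,0,0.0004,0,0,0.5],[-0.034,0,0,0.0004,0,0,0.5],[-0.051,0,0,0.0004,0,0,0.5],[-0.07,0,0,0.0004,0,0,0.5]]]}}

```text
clock: 12.8
tcp_pos: [0.5566, 0.1439, 0.0558]
orientation: [-0.342, 0.619, -0.343, -0.618]
wrist_force: [-0.9, -2.6, 5.2]
finger_gap: 0.0514
```

```bash
python3 -c "
from h import *
st()"
```

```text
t 12.8 tcp [0.5566 0.1439 0.0558] head 122.03 xax [-0.    -0.001 -1.   ] F [-0.85 -2.63  5.18] M [-0.53  0.28 -0.05] gap 0.0514 j [ 0.11  0.41 -0.23  0.93 -0.   -0.44]
```

Call:
{"method": "step_arm", "body": {"moves": [[[-0.017,0,0,0.0003,0,0,0.5],[-0.034,0,0,0.0003,0,0,0.5],[-0.051,0,0,0.0003,0,0,0.5]]]}}

```text
clock: 13.1
tcp_pos: [0.557, 0.1438, 0.0558]
orientation: [-0.326, 0.628, -0.327, -0.627]
wrist_force: [-1.9, -1.7, 3.9]
finger_gap: 0.051
```

```bash
python3 -c "
from h import *
st()"
```

```text
t 13.1 tcp [0.557  0.1438 0.0558] head 125.02 xax [ 0.001 -0.001 -1.   ] F [-1.9  -1.71  3.88] M [-0.2   0.24 -0.04] gap 0.051 j [ 0.11  0.41 -0.23  0.93 -0.   -0.5 ]
```

Call:
{"method": "step_arm", "body": {"moves": [[[-0.017,0,0,0.0004,0.0003,0.0005,0.5],[-0.034,0,0,0.0004,0.0003,0.0009,0.5],[-0.051,0,0,0.0004,0.0003,0.0009,0.5]]]}}

```text
clock: 13.4
tcp_pos: [0.5569, 0.1439, 0.0556]
orientation: [-0.31, 0.637, -0.31, -0.635]
wrist_force: [1.0, -2.8, 3.6]
finger_gap: 0.0514
```

```bash
python3 -c "
from h import *
st()"
```

```text
t 13.4 tcp [0.5569 0.1439 0.0556] head 128.0 xax [ 0.002 -0.002 -1.   ] F [ 1.   -2.83  3.63] M [-0.51 -0.15 -0.03] gap 0.0514 j [ 0.11  0.41 -0.23  0.92 -0.   -0.55]
```

Call:
{"method": "step_arm", "body": {"moves": [[[-0.012,0,0,0.0005,0.0002,0.0004,0.5],[-0.024,0,0,0.0005,0.0002,0.0004,0.5],[-0.035,0,0,0.0005,0.0002,0.0004,0.5]]]}}

```text
clock: 13.7
tcp_pos: [0.5565, 0.1444, 0.0548]
orientation: [-0.298, 0.642, -0.299, -0.64]
wrist_force: [0.6, 0.5, -2.0]
finger_gap: 0.0514
```

```bash
python3 -c "
from h import *
st();print(rel([.5562,.1444,.056],130))"
```

```text
t 13.7 tcp [0.5565 0.1444 0.0548] head 130.08 xax [ 0.002 -0.001 -1.   ] F [ 0.61  0.45 -1.99] M [ 0.03  0.04 -0.  ] gap 0.0514 j [ 0.12  0.41 -0.23  0.92 -0.   -0.58]
[ 0.0014 -0.0023  0.0005 -0.0012  0.0002  0.0002]
```

The force has gone and z has dropped, so the tab entered the keyway at a tab angle of about 40°. I'll feed it down gently.

Call:
{"method": "step_arm", "body": {"moves": [[[0,-0.002,0,0.001,0,0,0.5],[0,-0.002,0,0.002,0,0,0.5],[0,-0.002,0,0.003,0,0,0.5],[0,-0.002,0,0.003,0,0,0.5]]]}}

```text
clock: 14.1
tcp_pos: [0.5558, 0.1446, 0.0511]
orientation: [0.298, -0.641, 0.298, 0.641]
wrist_force: [-0.0, 0.0, -1.7]
finger_gap: 0.0515
```

```bash
python3 -c "
from h import *
st()"
```

```text
t 14.1 tcp [0.5558 0.1446 0.0511] head 130.09 xax [-0.001  0.    -1.   ] F [-0.02  0.02 -1.71] M [0.06 0.04 0.02] gap 0.0515 j [ 0.11  0.42 -0.24  0.92  0.   -0.59]
```

Call:
{"method": "step_arm", "body": {"moves": [[[0,0,0,0.002,0,0,0.5],[0,0,0,0.004,0,0,0.5],[0,0,0,0.006,0,0,0.5],[0,0,0,0.006,0,0,0.5]]]}}

```text
clock: 14.5
tcp_pos: [0.5556, 0.1445, 0.0447]
orientation: [0.298, -0.641, 0.299, 0.642]
wrist_force: [-0.0, -0.0, -3.0]
finger_gap: 0.0512
```

Call:
{"method": "step_arm", "body": {"moves": [[[0,0,0,0.002,0,0,0.5],[0,0,0,0.004,0,0,0.5],[0,0,0,0.006,0,0,0.5],[0,0,0,0.006,0,0,0.5]]]}}

```text
clock: 14.9
tcp_pos: [0.5554, 0.1444, 0.0383]
orientation: [0.298, -0.64, 0.299, 0.642]
wrist_force: [-0.0, -0.8, -1.9]
finger_gap: 0.0516
```

Call:
{"method": "step_arm", "body": {"moves": [[[0,0,0,0.0007,-0.0004,0,0.5],[0,0,0,0.0014,-0.0004,0,0.5],[0,0,0,0.0014,-0.0004,0,0.5]]]}}

```text
clock: 15.2
tcp_pos: [0.5557, 0.1447, 0.0369]
orientation: [0.298, -0.64, 0.299, 0.642]
wrist_force: [0.1, 0.3, -3.0]
finger_gap: 0.0517
```

Call:
{"method": "step_arm", "body": {"moves": [[[0,0,0,0.0005,0,0,0.5],[0,0,0,0.001,0,0,0.5],[0,0,0,0.001,0,0,0.5]]]}}

```text
clock: 15.5
tcp_pos: [0.5558, 0.1447, 0.0364]
orientation: [0.298, -0.641, 0.299, 0.642]
wrist_force: [-1.9, -0.8, 3.4]
finger_gap: 0.0516
```

```bash
python3 -c "
from meas import *
meas('8')"
```

```text
t 15.5 tcp [0.5558 0.1447 0.0364] head 130.08 xax [-0.002 -0.    -1.   ] F [-1.89 -0.77  3.36] M [0.01 0.32 0.02] gap 0.0516 j [ 0.11  0.43 -0.25  0.89  0.   -0.58]
outer (array([0.5542, 0.1443]), 83, np.float64(0.0008))
rim z 0.5359 1794
```

View pics/m8.png

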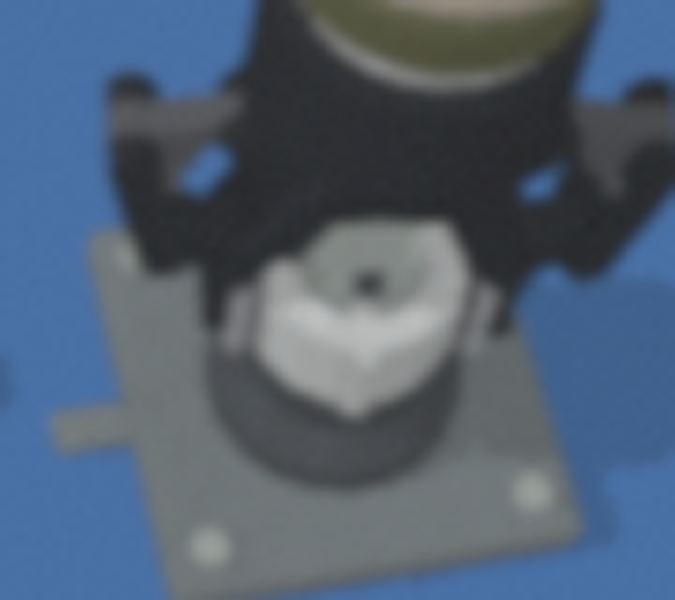

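Resting contact at z = 0.0364 m, about 20 mm below the first contact, so the collar is home. The picture shows it down on the column with the spindle top visible in the bore, at (370,280) in the crop. Releasing.

Call:
{"method": "step_arm", "body": {"moves": [[[0,0,0,0,0,0,0.65],[0,0,0,0,0,0,0.75],[0,0,0,0,0,0,0.85],[0,0,0,0,0,0,0.85],[0,0,0,0,0,0,0.85]]]}}

```text
clock: 16.05
tcp_pos: [0.5557, 0.1447, 0.0363]
orientation: [0.298, -0.641, 0.299, 0.642]
wrist_force: [0.3, 0.3, -1.4]
finger_gap: 0.0728
```

Call:
{"method": "step_arm", "body": {"moves": [[[0,0,0,-0.01,0,0,0.85],[0,0,0,-0.03,0,0,0.85],[0,0,0,-0.06,0,0,0.85],[0,0,0,-0.1,0,0,0.9],[0,0,0,-0.13,0,0,1],[0,0,0,-0.13,0,0,1]]]}}

```text
clock: 16.65
tcp_pos: [0.5591, 0.1451, 0.1722]
orientation: [-0.3, 0.643, -0.297, -0.639]
wrist_force: [1.0, -0.1, 0.6]
finger_gap: 0.0857
```

```bash
python3 -c "
from h import *
st();print(rel([.42,.30,.2],120))"
```

```text
t 16.65 tcp [0.5591 0.1451 0.1722] head 130.09 xax [ 0.008  0.001 -1.   ] F [ 1.03 -0.05  0.62] M [-0.02 -0.08  0.  ] gap 0.0857 j [ 0.11  0.33 -0.05  1.18  0.   -0.58]
[ 0.1761 -0.0036  0.0071 -0.0287  0.0065  0.208 ]
```

Moving the arm out of the cameras' view so I can check.

Call:
{"method": "step_arm", "body": {"moves": [[[0.04,0,0,-0.03,0,0.05,1],[0.08,0,0,-0.03,0,0.1,1],[0.12,0,0,-0.03,0,0.15,1],[0.17,0,0,-0.03,0.006,0.2,1],[0.17,0,0,-0.03,0.006,0.2,1],[0.17,0,0,-0.03,0.006,0.2,1]]]}}

```text
clock: 17.25
tcp_pos: [0.424, 0.2952, 0.2014]
orientation: [-0.352, 0.616, -0.349, -0.612]
wrist_force: [1.3, 0.4, 0.7]
finger_gap: 0.0857
```

```bash
python3 -c "
from ov import *
st()
for c in ['top','scene']:
    im,d=env.read_camera(c);np.savez(f'{c}9.npz',im=im,d=d)
a,b=[np.load(c+'9.npz')['im'] for c in ['top','scene']]
W=world('scene',np.load('scene9.npz')['d']);gr=b.mean(-1)
r=np.hypot(W[...,0]-.5545,W[...,1]-.1443)
m=(r<.0255)&(r>.0175)&(W[...,2]>.06);P=W[m];print('rim z',np.percentile(P[:,2],[10,50,90]),m.sum())
P=P[abs(P[:,2]-np.median(P[:,2]))<.006] if 0 else P[P[:,2]>.074]
A=np.c_[P[:,:2]-[.5545,.1443],np.ones(len(P))];print('plane',np.linalg.lstsq(A,P[:,2],rcond=None)[0])
m=(r<.014)&(W[...,2]>.06);print('spindle',np.median(W[m][:,2]))
ov(b,'scene',.5545,.1443,np.radians(40),.05,'pics/fin.png',(290,215,80,75))
o=np.hstack([cv2.resize(a[150:250,140:240],(400,400),interpolation=cv2.INTER_CUBIC),cv2.resize(b[200:300,275:375],(400,400),interpolation=cv2.INTER_CUBIC)])
cv2.imwrite('pics/fin2.png',o[...,::-1])
cv2.imwrite('pics/fin3.png',b[...,::-1])
"
```

```text
t 17.25 tcp [0.424  0.2952 0.2014] head 120.57 xax [ 0.008  0.001 -1.   ] F [1.3  0.4  0.71] M [ 0.02 -0.04 -0.02] gap 0.0857 j [ 0.45  0.2  -0.15  1.21 -0.   -0.08]
rim z [0.07655347 0.07901557 0.08090934] 276
plane [-0.00562366  0.00421121  0.07907727]
spindle 0.08891629240462429
```

View pics/fin.png

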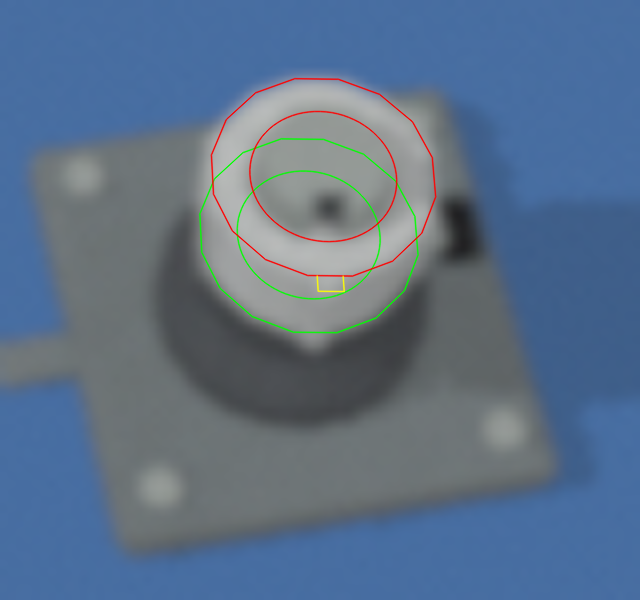

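View pics/fin2.png

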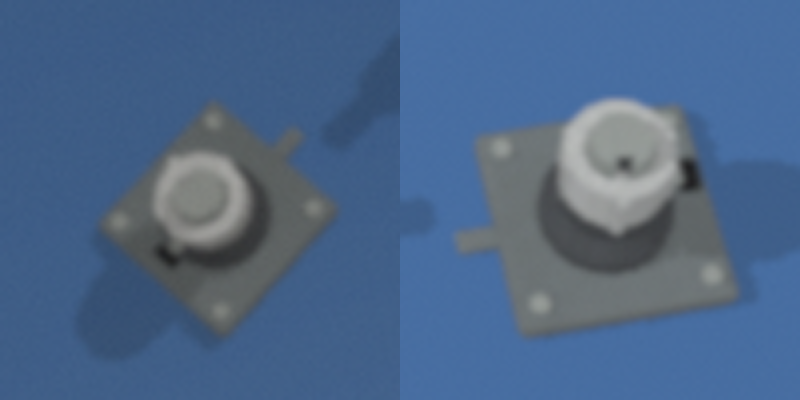

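View pics/fin3.png

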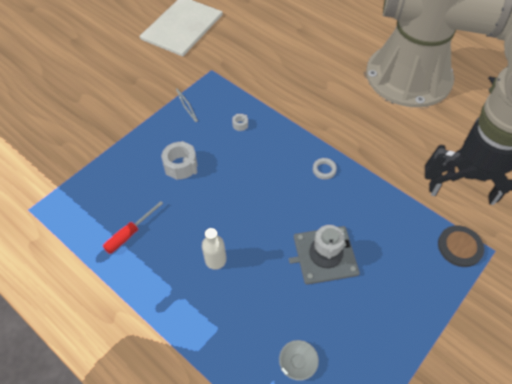

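```bash
python3 -c "
from h import *
print(env.hand_in());st()"
```

```text
the job is handed in; nothing more can be done
None
the job is handed in; nothing more can be done
```

The middle-sized, 52 mm collar is home on the column with its tab in the keyway. It has been released, and I handed the job in at about 17 s of the 64 s allowed.

**How it went:** I slid the collar over the spindle until the tab touched the spindle top, with about 6 N of downward push. Keeping a similar light pressure, I turned it about 12° anticlockwise until the tab dropped in, at about 40° in world axes. It then slid down freely by about 20 mm to a light seat contact and I let go.

**Last checks:**
- **Seating:** the collar's rim is 9.9 mm below the spindle top, where 10 mm is expected. The rim is level to about 0.4°.
- **Surroundings:** in the last picture the arm is clear of everything. By eye, the other things on the bench look as they were.

**What disagreed:**
- **Gripper length:** the fingertips stood about 20 mm further back than the description implied. My first grasp closed above the collar's rim without moving it. I then set the grasp depth from the camera depth and the wrist force.
- **A slip in one move:** in the grasp call I typed a 10 mm downward shift in one row by mistake and cancelled it in the next. The wrist force at the end of that call was about 2 N, and I saw no effect.
- **Camera agreement:** the two cameras differed by about 3–4 mm, so I aligned the collar to the spindle within the scene camera alone.

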